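Sort test cassettes and clip the status clamps on their racks

ROBOT

A 6-joint arm with a two-finger parallel gripper is mounted at the origin on the work surface. World frame = base frame: x ahead of the robot, y to its left, z up, the work surface at z = 0. Lengths are in m, angles in degrees, forces in N, time in s.
With the tool pointing down it reaches from about 0.275 to 0.775 m from the base axis. Payload 14.6 kg.
Tool frame: the origin (TCP) lies midway between the tips of the shut fingers; the grasp point (between the pads) lies env.grip_depth behind it (env.grip_depth is the distance from the TCP to the grasp point, in m); z points along the fingers, y is the line along which they close (so a half turn about z gives the same grasp; the last joint's range is limited). The gripper opens to 85 mm and grips with 20 to 120 N. Pads are 22 mm wide; open, the fingers measure 114 mm over their backs; the gripper's body (76 mm by 85 mm) begins 54 mm behind the grasp point. The pads swing forward as they close: fully open they stand 13 mm farther back than shut.
Start: joints at [-75.82, 15.075, -2.767, 72.158, 0, 81.102], TCP at [0.206, -0.483, 0.231] pointing down, gripper open.
Joint ranges: [-151.79, 151.79], [-50.71, 97.33], [-67.44, 78.34], [-121.81, 120.89], [-77.56, 73.72], [-180, 180]. Speed limits (degrees/s): [108.29, 108.29, 147.25, 159.86, 180, 180].

INTERFACE

Orientations are given as a 3x3 rotation matrix whose columns are the frame's x, y, z axes.
In Python, from plant import telemetry, grab_frame, env gives the robot as it stands.
- The arm moves only by the tool arm_command, never from a script. Its argument "plan" is a list that holds one entry, the list of rows, each a list of 6 numbers: the shift along the tool's x, y, z in m, then the turn, a rotation vector about the tool's x, y, z in degrees. A call has 1 to 10 rows; each row shifts and turns the commanded pose from where the row before left it, along the tool's axes as they then stand; what a row does not reach is not made up. A row lasts 1/8 s, in which the tool goes at most 62.5 mm and 10.7 degrees, less where a joint would pass 70% of its speed; a pose out of reach is approached as far as the arm can. A call with a gripper value outside its range is refused whole. "hand" is the closure, from -1 (fully open) to 1 (shut), set as the call begins (left out, the last holds). The fingers move at their own pace and stop on an object; the grip force is fixed at half the most. Time passes only in rows, so rows that do not move let the fingers close. It gives the time, the measured TCP pose, the force, the opening and the grip force at its end, in the units of the state.
- telemetry.read_state(): the state, without advancing time (a new reading comes with each control period).
- grab_frame(name): name is "scene" or "top" or "wrist"; returns a dict with "img" (420x560x3 uint8, red, green, blue), "fx", "fy", "cx", "cy" (pixels), "origin" and "rotation" of the camera in the world. Camera axes: x right, y down, z forward; pixel columns grow to the right and rows downward; lengths in m; the calibration is good to about 2 mm. A picture is of the moment at which its call begins. There is no depth.
- env.hand_in(): hands the job in; it is judged then, once.
The state is a dict: "time_s": time; "q": joint angles; "joint_velocities": joint speeds; "effort": joint torques, N m; "tcp_pos": TCP position; "orientation": TCP orientation; "ft_force": force on the tool from outside, world axes, zero at the start; "moment": the same for the moment, N m; "width": finger opening in m; "gripper_force": force on a finger pad.
Only numpy, scipy, OpenCV 4.12 (cv2) and the standard library are available. Lean on these libraries where they do the work, as an engineer would, in place of code of your own. Each camera call takes 0.05 s, during which the arm holds its last target. There are 200 camera calls.

TASK

Sort all the test cassettes on the bench by their tags: lay each green-tagged one flat, tag up, in its own nest of the green rack and each red-tagged one in its own nest of the red rack, fully down on the nest floor. Only when every cassette is in its nest, mark both racks as finished: clip the green spring clamp onto the green rack's steel pin and the red one onto the red rack's pin, each lying level and low with the pin between its jaws, held by its own spring. Do not knock over or push aside the other lab things on the bench.

Things in the scene. Friction and masses are not known exactly. Their poses are not given: they have to be found in the camera images.
- cassette_1: White plastic test cassette with a green tag (passed) on its top and long sides: 64 mm long (its x), 42 mm wide (its y), 28 mm tall, 80 g. Origin: centre of its underside; z up. May be absent (None).
- cassette_2: White plastic test cassette with a green tag (passed) on its top and long sides: 64 mm long (its x), 42 mm wide (its y), 28 mm tall, 80 g. Origin: centre of its underside; z up. May be absent (None).
- cassette_3: White plastic test cassette with a green tag (passed) on its top and long sides: 64 mm long (its x), 42 mm wide (its y), 28 mm tall, 80 g. Origin: centre of its underside; z up. May be absent (None).
- cassette_4: White plastic test cassette with a red tag (rejected) on its top and long sides: 64 mm long (its x), 42 mm wide (its y), 28 mm tall, 80 g. Origin: centre of its underside; z up. May be absent (None).
- cassette_5: White plastic test cassette with a red tag (rejected) on its top and long sides: 64 mm long (its x), 42 mm wide (its y), 28 mm tall, 80 g. Origin: centre of its underside; z up. May be absent (None).
- cassette_6: White plastic test cassette with a red tag (rejected) on its top and long sides: 64 mm long (its x), 42 mm wide (its y), 28 mm tall, 80 g. Origin: centre of its underside; z up. May be absent (None).
- pass_rack: White rack with green rims, for passed cassettes: 236 mm long (its y), 60 mm wide (x), rim 15 mm above the bench; three open nests centred at y = -77, 0, 77 mm, each 50 mm (x) by 72 mm (y) inside, floor 4 mm above the bench, walls 5 mm. Cassettes lie with their long side along y, either way round. Origin: centre of the underside, not counting the pin's tongue; -x side towards the robot. Fixed.
- reject_rack: White rack with red rims, for rejected cassettes: 236 mm long (its y), 60 mm wide (x), rim 15 mm above the bench; three open nests centred at y = -77, 0, 77 mm, each 50 mm (x) by 72 mm (y) inside, floor 4 mm above the bench, walls 5 mm. Cassettes lie with their long side along y, either way round. Origin: centre of the underside, not counting the pin's tongue; -x side towards the robot. Fixed.
- pass_pin_top (a point): Centre of the top of the pass rack's fixed upright steel pin: 14 mm diameter, top 60 mm above the bench, at x = -88 mm, y = 0 of the rack, on a flat tongue (44 mm wide, 4 mm thick) that reaches from the middle of the rack's -x side to x = -105 mm. Axes as the rack's; the open side of the pin is -x.
- reject_pin_top (a point): Centre of the top of the reject rack's fixed upright steel pin: 14 mm diameter, top 60 mm above the bench, at x = -88 mm, y = 0 of the rack, on a flat tongue (44 mm wide, 4 mm thick) that reaches from the middle of the rack's -x side to x = -105 mm. Axes as the rack's; the open side of the pin is -x.
- green_clip: Green sprung clamp like a big clothes peg, 127 mm long, 26 mm tall, 110 g, lying flat, hinge axis upright, the same either way up. Origin: on the hinge axis, underside. x runs along the middle to the jaw tips (x = 63 mm); the two squeeze grips reach back to x = -66 mm, with black pads at x = -46 mm, 54 mm wide over both. This frame belongs to the arm on the +y side.
- green_clip_mouth (a point): Point between the green clamp's jaws where the pin should be: 40 mm ahead of the hinge along x, 13 mm above the underside. The pin has room from x = 16 to 51 mm; small lips close the jaws at x = 58 to 63 mm.
- green_clip_jaw (a joint): Opening angle q of the green clamp's jaws, rad: 0 shut, about 0.15 on the pin, 0.55 full. Squeezing the grips at the pads to 30 mm (10 N) opens the lips to 30 mm; a spring shuts them on letting go. At angle q the clamp's middle line is turned by -q/2 about z from its x axis.
- red_clip: Red sprung clamp like a big clothes peg, 127 mm long, 26 mm tall, 110 g, lying flat, hinge axis upright, the same either way up. Origin: on the hinge axis, underside. x runs along the middle to the jaw tips (x = 63 mm); the two squeeze grips reach back to x = -66 mm, with black pads at x = -46 mm, 54 mm wide over both. This frame belongs to the arm on the +y side.
- red_clip_mouth (a point): Point between the red clamp's jaws where the pin should be: 40 mm ahead of the hinge along x, 13 mm above the underside. The pin has room from x = 16 to 51 mm; small lips close the jaws at x = 58 to 63 mm.
- red_clip_jaw (a joint): Opening angle q of the red clamp's jaws, rad: 0 shut, about 0.15 on the pin, 0.55 full. Squeezing the grips at the pads to 30 mm (10 N) opens the lips to 30 mm; a spring shuts them on letting go. At angle q the clamp's middle line is turned by -q/2 about z from its x axis.
- measuring_cylinder: Bystander: clear measuring cylinder, 36 mm across and 130 mm tall, on a blue 68 mm foot. Origin: centre of its underside.
- tube: Bystander: standing clear tube with an orange cap, 34 mm across, 99 mm tall. Origin: centre of its underside.
- beaker: Bystander: glass beaker, 68 mm across, 75 mm tall. Origin: centre of its underside.
- pipette: Bystander: white and blue pipette, 202 mm long, 30 mm wide, 26 mm tall, lying along its x axis. Origin: near its middle, on its underside.
- sachet: Bystander: flat blue packet, 70 x 50 x 10 mm. Origin: centre of its underside.
- cap: Bystander: red ring-shaped screw cap, 42 mm across, 14 mm tall. Origin: centre of its underside.
Not all that is in view belongs to the job. Leave any brown look-alike of the cassette_5 alone.

How it is judged:
By the outcome, as a careful person would: the job done as asked, in the order asked, and still so for the second after the job is handed in, with the robot touching nothing.
Of cassette_1, cassette_2, cassette_3, cassette_4, cassette_5, cassette_6 only 4 to 6 are there at a start; the rules pass over those that are not, and their reading is None.
At some moment in a run one of cassette_1, cassette_2, cassette_3, cassette_4, cassette_5, cassette_6, green_clip, red_clip may be knocked a few centimetres aside while the robot is not near it.
Once in a run the grip may slacken for a moment while it holds something.
It also fails if it takes over 210 s, if anything falls off the work surface, if the arm or the gripper's body presses on something with over 40 N, if the wrist force passes 120 N, or if a joint passes its speed limit or range.

## Working session

There is one attempt and no reset: what is moved stays moved. The work goes in short steps, Python scripts to look and compute and a tool call to move; the robot and the scene stay as the last step left them, time stands still between calls to the robot, and variables do not carry over. Pictures are saved under pics/ and viewed, at most 17 in all, crops included, and the job is handed in when it is done.

Besides the shell and the picture viewer there is one more tool, called as name([rows], argument=value, ...), one row to a line, values as JSON. arm_command: Moves the arm, as the interface text tells. Its arguments: {"type":"object","properties":{"plan":{"type":"array"},"hand":{"type":"number"}},"required":["plan"]}

```bash
ls; mkdir -p pics; cat > h.py <<'E'
import numpy as np, cv2
from plant import telemetry, grab_frame, env
def snap(n,f):
    d=grab_frame(n); cv2.imwrite('pics/'+f+'.png',d['img'][:,:,::-1]); np.save('pics/'+f+'.npy',d,allow_pickle=True); return d
def load(f): return np.load('pics/'+f+'.npy',allow_pickle=True).item()
def ray(d,u,v):
    r=np.array(d['rotation'])@np.array([(u-d['cx'])/d['fx'],(v-d['cy'])/d['fy'],1]); return np.array(d['origin']),r/np.linalg.norm(r)
def onz(d,u,v,z):
    o,r=ray(d,u,v); return o+r*(z-o[2])/r[2]
def proj(d,p):
    c=np.array(d['rotation']).T@(np.array(p)-d['origin']); return np.array([d['fx']*c[0]/c[2]+d['cx'],d['fy']*c[1]/c[2]+d['cy']])
def tri(*obs):
    A=0;b=0
    for d,u,v in obs:
        o,r=ray(d,u,v);M=np.eye(3)-np.outer(r,r);A=A+M;b=b+M@o
    return np.linalg.solve(A,b)
E
python3 - <<'E'
from h import *
np.set_printoptions(precision=4,suppress=True)
s=telemetry.read_state()
print({k:s[k] for k in('time_s','tcp_pos','orientation','width')},env.grip_depth)
for n in('scene','top','wrist'):
    d=snap(n,n+'0');print(n,d['origin'],d['rotation'],d['fx'],d['cx'],d['cy'])
    i=cv2.resize(d['img'][:,:,::-1],(784,588),interpolation=cv2.INTER_CUBIC);cv2.imwrite('pics/%s0b.png'%n,i)
E
```

```text
pics
{'time_s': 0.0, 'tcp_pos': array([ 0.2057, -0.4827,  0.2308]), 'orientation': array([[ 0.92  ,  0.392 , -0.0003],
       [ 0.392 , -0.92  ,  0.001 ],
       [ 0.0001, -0.0011, -1.    ]]), 'width': 0.0853617452467508} 0.0187
scene [1.256  0.1215 0.9814] [[-0.1891  0.7665 -0.6138]
 [ 0.9819  0.1517 -0.1131]
 [ 0.0064 -0.6241 -0.7814]] 461.4906385398781 283.65944205701413 213.8185278199809
top [ 0.3522 -0.0047  1.562 ] [[-0.0075 -0.995   0.1   ]
 [-0.9999  0.0065 -0.0107]
 [ 0.01   -0.1    -0.9949]] 520.9415504209567 276.90201284425535 208.83309057129924
wrist [ 0.2792 -0.4516  0.3735] [[ 0.3924 -0.8742 -0.2859]
 [-0.9198 -0.3737 -0.1198]
 [-0.0021  0.31   -0.9507]] 319.75024047415314 277.86868530715464 209.8314152842094
```

View pics/top0b.png

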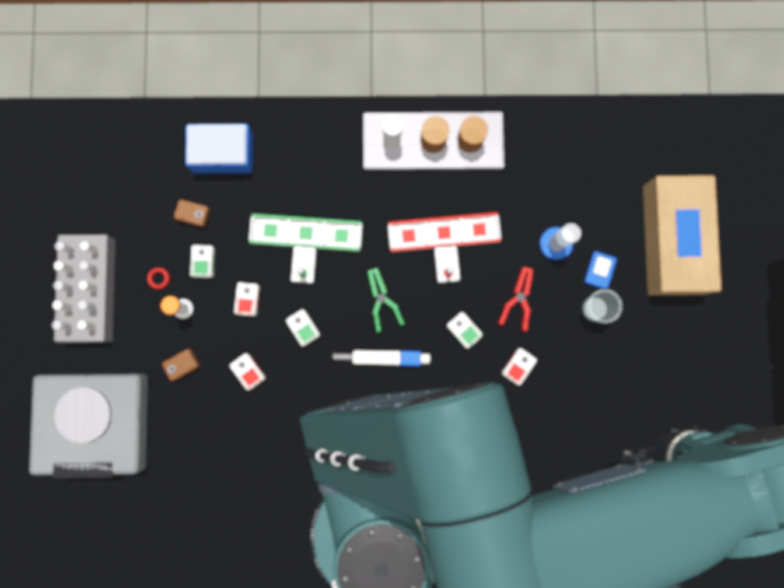

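View pics/scene0b.png

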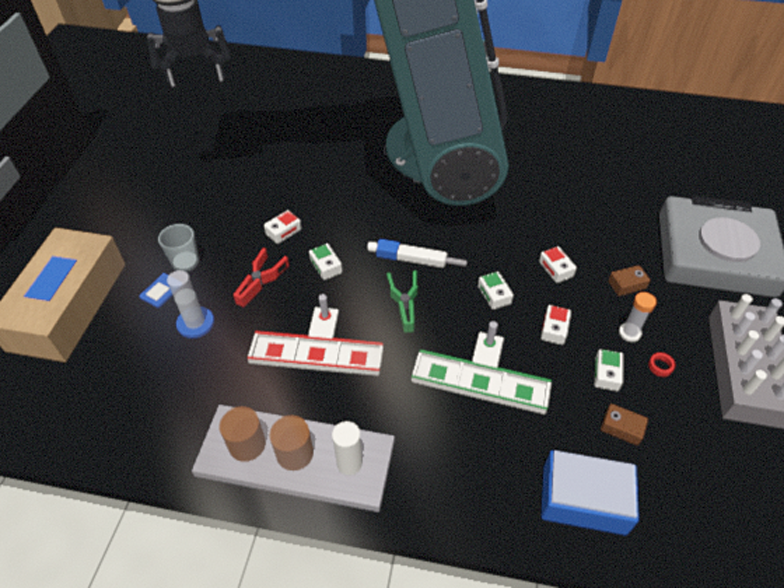

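Top view: six cassettes, green at about (202,261), (302,327), (464,329) and red at (246,298), (247,371), (519,366), in 1.4x pixels. The green clamp hinge is at (380,298) and the red at (520,297), jaws up (+x). The racks are at (305,233) and (444,232), with two brown decoys at the left.

```bash
python3 - <<'E'
from h import *
np.set_printoptions(precision=3,suppress=True)
t=load('top0');s=load('scene0')
L={'g1':((202,261),(609,370)),'g2':((302,327),(495,290)),'g3':((464,329),(325,261)),'r1':((246,298),(557,324)),'r2':((247,371),(557,264)),'r3':((519,366),(283,226)),
'gh':((381,297),(404,296)),'rh':((520,297),(257,274)),'grackC':((305,233),(481,382)),'rrackC':((444,232),(316,353)),'gpin':((302,272),(491,325)),'rpin':((448,272),(322,299)),'tubecap':((170,305),(645,302)),'cyl':((571,233),(178,280)),'beaker':((603,300),(178,235)),'pipL':((336,356),(465,262)),'pipR':((430,358),(372,246)),'brown':((180,365),(630,280))}
for k,(a,b) in L.items():
    print(k,onz(t,a[0]/1.4,a[1]/1.4,.028),tri((t,a[0]/1.4,a[1]/1.4),(s,b[0]/1.4,b[1]/1.4)))
E
```

```text
g1 [0.576 0.372 0.028] [0.578 0.378 0.011]
g2 [0.434 0.159 0.028] [0.435 0.162 0.012]
g3 [ 0.428 -0.181  0.028] [ 0.428 -0.181  0.014]
r1 [0.496 0.278 0.028] [0.497 0.282 0.015]
r2 [0.343 0.274 0.028] [0.343 0.278 0.012]
r3 [ 0.349 -0.295  0.028] [ 0.349 -0.295  0.013]
gh [ 0.497 -0.007  0.028] [ 0.496 -0.006  0.028]
rh [ 0.495 -0.301  0.028] [ 0.494 -0.3    0.023]
grackC [0.634 0.154 0.028] [ 0.64   0.158 -0.001]
rrackC [ 0.635 -0.142  0.028] [ 0.639 -0.143  0.003]
gpin [0.551 0.16  0.028] [0.548 0.16  0.048]
rpin [ 0.549 -0.15   0.028] [ 0.547 -0.149  0.046]
tubecap [0.483 0.437 0.028] [0.477 0.421 0.09 ]
cyl [ 0.631 -0.414  0.028] [ 0.613 -0.387  0.123]
beaker [ 0.487 -0.477  0.028] [ 0.48  -0.455  0.087]
pipL [0.373 0.088 0.028] [0.373 0.093 0.011]
pipR [ 0.367 -0.109  0.028] [ 0.366 -0.103  0.011]
brown [0.357 0.413 0.028] [0.357 0.421 0.011]
```

```bash
cat >> h.py <<'E'
def Rz(y):
    c,s=np.cos(np.radians(y)),np.sin(np.radians(y)); return np.array([[c,s,0],[s,-c,0],[0,0,-1.]])
def rows(p,y,ways):
    """ways: list of (x,y,z,yaw,n) absolute; print rounded rows, tracked so rounding does not add up"""
    p=np.array(p,float)
    for k,(X,Y,Z,W,n) in enumerate(ways):
        out=[]
        for i in range(n):
            m=n-i; dw=round((W-y)/m,1); d=Rz(y).T@((np.array([X,Y,Z])-p)/m); d=np.round(d,4)
            out.append('[%g,%g,%g,0,0,%g]'%(*(d+0),-dw+0)); p=p+Rz(y)@d; y+=dw
        print(k,'max %.3f'%np.abs(d).max(),'['+','.join(out)+']')
def pose():
    s=telemetry.read_state();R=s['orientation'];return s['tcp_pos'],np.degrees(np.arctan2(R[1,0],R[0,0])),s
E
python3 - <<'E'
from h import *
rows([.2057,-.4827,.2308],23.1,[(.32,-.3,.25,103.1,8),(.42,-.17,.25,180,8)])
E
```

```text
0 max 0.022 [[0.0221,-0.0154,-0.0024,0,0,-10],[0.0244,-0.0113,-0.0024,0,0,-10],[0.026,-0.0069,-0.0024,0,0,-10],[0.0269,-0.0023,-0.0024,0,0,-10],[0.0268,0.0024,-0.0024,0,0,-10],[0.026,0.007,-0.0024,0,0,-10],[0.0244,0.0115,-0.0024,0,0,-10],[0.0221,0.0155,-0.0024,0,0,-10]]
1 max 0.018 [[0.013,0.0159,0,0,0,-9.6],[0.0102,0.0178,0,0,0,-9.6],[0.007,0.0192,0,0,0,-9.6],[0.0037,0.0202,0,0,0,-9.6],[0.0003,0.0205,0,0,0,-9.6],[-0.0031,0.0203,0,0,0,-9.6],[-0.0064,0.0195,0,0,0,-9.7],[-0.0095,0.0181,0,0,0,-9.6]]
```

arm_command([
  [[0.022,-0.015,-0.0024,0,0,-10],[0.024,-0.011,-0.0024,0,0,-10],[0.026,-0.007,-0.0024,0,0,-10],[0.027,-0.002,-0.0024,0,0,-10],[0.027,0.0024,-0.0024,0,0,-10],[0.026,0.007,-0.0024,0,0,-10],[0.024,0.011,-0.0024,0,0,-10],[0.022,0.015,-0.0024,0,0,-10]],
])

```text
time_s: 1.15
tcp_pos: [0.3197, -0.3007, 0.2504]
orientation: [[-0.232, 0.973, -0.0], [0.973, 0.232, 0.0], [0.0, -0.0, -1.0]]
ft_force: [-0.2, 0.1, -0.4]
width: 0.0854
gripper_force: 0.0
```

arm_command([
  [[0.013,0.016,0,0,0,-9.6],[0.01,0.018,0,0,0,-9.6],[0.007,0.019,0,0,0,-9.6],[0.004,0.02,0,0,0,-9.6],[0,0.02,0,0,0,-9.6],[-0.003,0.02,0,0,0,-9.6],[-0.006,0.02,0,0,0,-9.7],[-0.01,0.018,0,0,0,-9.6],[0,0,0,0,0,0]],
])

```text
time_s: 2.28
tcp_pos: [0.4195, -0.1712, 0.2503]
orientation: [[-1.0, -0.001, -0.0], [-0.001, 1.0, 0.0], [0.0, 0.0, -1.0]]
ft_force: [0.0, -0.2, 0.4]
width: 0.0858
gripper_force: 0.0
```

```bash
python3 - <<'E'
from h import *
d=snap('wrist','w1');p,y,s=pose();print(p,y,s['time_s'],s['q'])
cv2.imwrite('pics/w1b.png',cv2.resize(d['img'][:,:,::-1],(784,588),interpolation=cv2.INTER_CUBIC))
rows(p,y,[(.42,.2,.25,180,10)])
E
```

```text
[ 0.41913484 -0.1717746   0.25031522] 179.8913165274906 2.325 [-3.26066021e+01  7.67293832e+00 -9.50957473e+00  7.28416774e+01
 -8.62312723e-03 -3.24979156e+01]
0 max 0.037 [[0,0.0372,0,0,0,0],[0,0.0372,0,0,0,0],[0,0.0372,0,0,0,0],[0,0.0372,0,0,0,0],[0,0.0372,0.0001,0,0,0],[0,0.0372,0,0,0,0],[0,0.0371,0.0001,0,0,0],[-0.0001,0.0372,0,0,0,0],[0,0.0371,0.0001,0,0,-0.1],[-0.0001,0.0372,0,0,0,0]]
```

View pics/w1b.png

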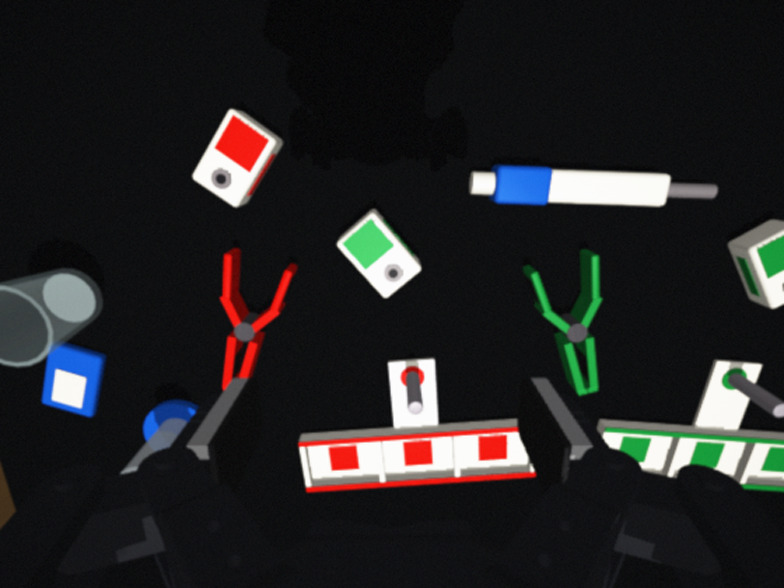

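arm_command([
  [[0,0.037,0,0,0,0],[0,0.037,0,0,0,0],[0,0.037,0,0,0,0],[0,0.037,0,0,0,0],[0,0.037,0,0,0,0],[0,0.037,0,0,0,0],[0,0.037,0,0,0,0],[0,0.037,0,0,0,0],[0,0.037,0,0,0,0],[0,0.037,0,0,0,0]],
])

```text
time_s: 3.58
tcp_pos: [0.4193, 0.1985, 0.2505]
orientation: [[-1.0, 0.005, 0.0], [0.005, 1.0, -0.0], [-0.0, -0.0, -1.0]]
ft_force: [1.1, 0.5, -0.2]
width: 0.0854
gripper_force: 0.0
```

```bash
python3 - <<'E'
from h import *
d=snap('wrist','w2');p,y,s=pose();print(p,y,s['time_s'],s['q'])
cv2.imwrite('pics/w2b.png',cv2.resize(d['img'][:,:,::-1],(784,588),interpolation=cv2.INTER_CUBIC))
E
```

```text
[0.41927795 0.20136457 0.25031296] 179.81158212767602 3.625 [ 1.55589059e+01  8.84349717e+00 -8.07394673e+00  7.30726649e+01
  6.48453438e-02  1.57473340e+01]
```

View pics/w2b.png

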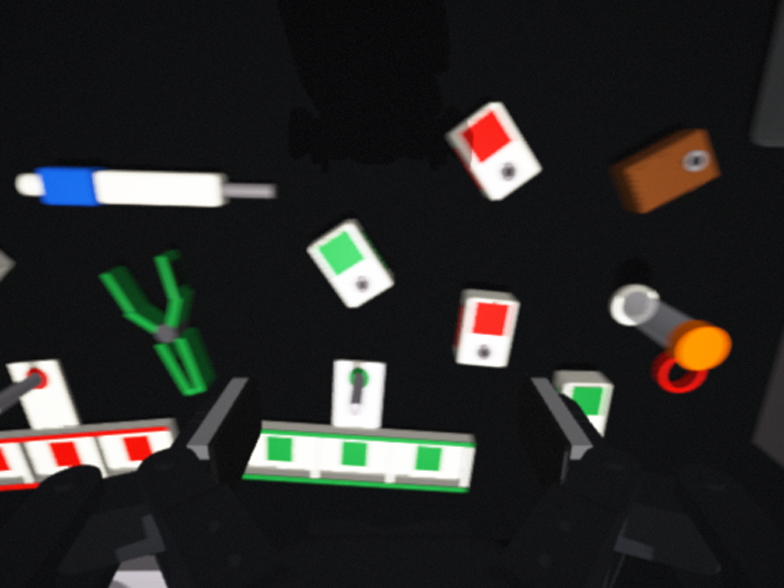

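Wrist view 1 shows r3 at (238,158), g3 at (380,254), the red clamp hinge at (244,331), the green at (577,332), and the red rack's squares at (344,458), (418,453) and (493,447). Wrist view 2 shows g2 at (350,264), r2 at (497,150), r1 at (487,330), g1 at (585,405) half hidden by a finger, and the green rack's squares at (279,449), (354,454) and (428,459). I'll fit boxes to the silhouettes in several views with the height left free.

```bash
cat >> h.py <<'E'
from scipy.optimize import minimize
def hullmask(d,P,sh):
    m=np.zeros(sh,np.uint8); q=np.array([proj(d,p) for p in P]); h=cv2.convexHull(np.round(q*16).astype(np.int32)); cv2.fillConvexPoly(m,h,255,cv2.LINE_AA,4); return m/255.
def box(x,y,yaw,h,z0=0,l=.064,w=.042):
    c,s=np.cos(np.radians(yaw)),np.sin(np.radians(yaw))
    return [(x+c*a-s*b,y+s*a+c*b,z) for a in(-l/2,l/2) for b in(-w/2,w/2) for z in(z0,z0+h)]
def fit(views,x,y,yaw,h=.028,free=True,z0=0):
    data=[]
    for d in views:
        u,v=proj(d,(x,y,z0+.014)).astype(int); r=int(.05*d['fx']/np.linalg.norm(np.array(d['origin'])-[x,y,0]))
        g=d['img'].max(2).astype(float); y0,x0=max(v-r,0),max(u-r,0); m=np.clip((g-55)/40,0,1)[y0:v+r,x0:u+r]
        data.append((d,m,(slice(y0,v+r),slice(x0,u+r))))
    def f(a):
        hh=a[3]/1e3 if free else h
        return sum(np.abs(hullmask(d,box(a[0]/1e3,a[1]/1e3,a[2],hh,z0),d['img'].shape[:2])[s]-m).sum()/m.sum() for d,m,s in data)/len(data)
    best=None
    for dy in(-12,0,12):
        a0=[x*1e3,y*1e3,yaw+dy]+([h*1e3] if free else [])
        sx=np.array([a0]+[np.array(a0)+e for e in np.diag([6,6,8]+([4] if free else []))])
        r=minimize(f,a0,method='Nelder-Mead',options=dict(initial_simplex=sx,xatol=.05,fatol=1e-4,maxiter=250))
        if best is None or r.fun<best.fun: best=r
    return best.x,best.fun
def yaw0(d,t,o,z=.028):  # from tag px to dot px
    a,b=onz(d,*t,z),onz(d,*o,z); return np.degrees(np.arctan2(*(b-a)[1::-1]))
E
cat > m.py <<'E'
from h import *
np.set_printoptions(precision=2,suppress=True)
t,s,a,b=[load(k) for k in('top0','scene0','w1','w2')]
k=1/1.4
for n,vs,x,y,(d,tg,do) in [('g1',[t,s],.577,.374,(b,(587,401),(582,440))),('g2',[b,s],.434,.16,(b,(341,253),(362,285))),('g3',[a,s],.428,-.181,(a,(368,243),(393,272))),
 ('r1',[b,s],.496,.279,(b,(490,319),(484,352))),('r2',[b,s],.343,.275,(b,(487,136),(508,172))),('r3',[a,s],.349,-.295,(a,(241,143),(221,178)))]:
    w=yaw0(d,np.array(tg)*k,np.array(do)*k); print(n,w,*fit(vs,x,y,w),*fit(vs[:1],x,y,w,free=False))
def blobs(d,g,lo=60):
    i=d['img'].astype(int); m=((i[:,:,1]-np.maximum(i[:,:,0],i[:,:,2])>50) if g else (i[:,:,0]-np.maximum(i[:,:,1],i[:,:,2])>60)).astype(np.uint8)
    return cv2.connectedComponentsWithStats(m)
def near(d,g,px):
    n,l,st,c=blobs(d,g); j=1+np.argmin(np.linalg.norm(c[1:]-np.array(px)*k,axis=1)); return c[j],st[j,4]
for nm,d,g,sq,pt,pb in [('red',a,0,[(344,458),(418,453),(493,447)],(415,407),(412,378)),('green',b,1,[(279,449),(354,454),(428,459)],(357,407),(358,378))]:
    for q in sq:
        c,A=near(d,g,q); print(nm,c,A,1e3*onz(d,*c,.004))
    print('pintop',1e3*onz(d,pt[0]*k,pt[1]*k,.06),'pinbase',1e3*onz(d,pb[0]*k,pb[1]*k,.004))
for nm,obs in [('redhinge',[(a,244,331),(t,520,297),(s,257,274)]),('greenhinge',[(a,577,332),(b,166,333),(t,381,297),(s,404,296)]),('gpintop',[(b,357,407),(s,491,325),(a,782,408)]),('rpintop',[(a,415,407),(s,322,299)])]:
    print(nm,1e3*tri(*[(d,u*k,v*k) for d,u,v in obs]),[1e3*onz(d,u*k,v*k,.026)[:2] for d,u,v in obs[:2]])
E
python3 m.py
```

```text
g1 1.1835866511534907 [578.47 377.72  -2.67  25.3 ] 0.0884191969511181 [577.96 375.73  -0.22] 0.07540679828432709
g2 31.11515599430129 [435.93 164.66  32.7   26.52] 0.069128398978332 [435.7  165.32  32.72] 0.03369188747782502
g3 39.973094860458374 [ 426.72 -179.19   40.54   25.23] 0.0553011861549218 [ 426.88 -179.32   40.26] 0.06901294441433388
r1 -5.9303029523063735 [496.07 283.67  -6.1   25.94] 0.10605422308500723 [497.29 286.28  -6.92] 0.05709636219640733
r2 34.23093891067355 [343.5  281.4   35.33  26.68] 0.08647549780495464 [343.17 283.15  35.58] 0.0464192203330391
r3 -35.07900552329748 [ 348.21 -294.23  -34.96   23.89] 0.05273585186183582 [ 349.17 -293.14  -35.75] 0.08659267480577135
red [295.59 318.67] 1715 [ 631.48 -144.74    4.  ]
red [295.59 318.67] 1715 [ 631.48 -144.74    4.  ]
red [295.59 318.67] 1715 [ 631.48 -144.74    4.  ]
pintop [ 550.08 -148.32   60.  ] pinbase [ 553.03 -148.02    4.  ]
green [199.47 320.42] 305 [634.08  85.04   4.  ]
green [252.64 323.94] 296 [640.48 161.54   4.  ]
green [305.43 327.19] 293 [646.48 238.13   4.  ]
pintop [550.04 171.09  60.  ] pinbase [552.98 168.22   4.  ]
redhinge [ 494.91 -299.79   24.03] [array([ 494.52, -298.97]), array([ 494.79, -301.6 ])]
greenhinge [495.97  -4.15  24.6 ] [array([495.11,  -3.72]), array([495.43,   0.7 ])]
gpintop [553.03 167.18  55.93] [array([571.48, 168.24]), array([531.26, 163.78])]
rpintop [ 553.7  -148.     54.29] [array([ 571.51, -145.97]), array([ 532.29, -156.3 ])]
```

```bash
python3 - <<'E'
from h import *
a,b=load('w1'),load('w2')
def crop(d,x,y,w=130,h=110,f=3): return cv2.resize(d['img'][y:y+h,x:x+w,::-1],None,fx=f,fy=f,interpolation=cv2.INTER_CUBIC)
cv2.imwrite('pics/clips.png',np.hstack([crop(a,140,175),crop(a,345,175)]))
E
```

```text
(no output)
```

View pics/clips.png

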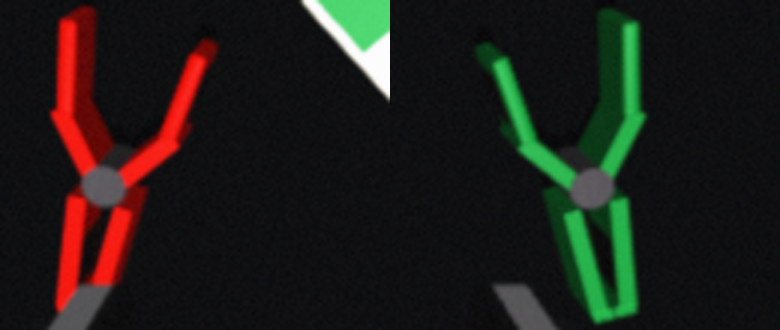

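The crop shows both clamps with their hinges at (104,186) red and (592,187) green, shut jaw tips below. w2 was taken while the arm was still settling and reads about 3 mm off in y, so I'll retake it at rest.

```bash
python3 - <<'E'
from h import *
d=snap('wrist','w2');p,y,s=pose();print(p,y,d['origin'])
E
sed -i "s/'red',a,0,\[(344,458),(418,453),(493,447)\]/'red',a,0,[(344,458),(418,453),(493,447)]/; s/>60)).astype/>90)).astype/" m.py; python3 m.py
python3 - <<'E'
from h import *
a=load('w1')
# clip points on top plane from crop (3x at 140,175 / 345,175, second at +390)
R={'hinge':(104,186),'padL':(66,45),'padR':(200,75),'tipL':(66,300),'tipR':(104,285)}
G={'hinge':(592,187),'tips':(617,312),'padR':(632,50),'padL':(505,75)}
for n,D,ox in(('red',R,140),('green',G,345-130)):
  for k,(u,v) in D.items(): print(n,k,np.round(1e3*onz(a,u/3+ox,v/3+175,.026),1))
E
```

```text
[0.41925676 0.19964741 0.25024426] 179.9119725575496 [0.33996603 0.20156249 0.39299569]
g1 1.2495280804716187 [577.86 378.04  -2.04  24.53] 0.0856168678831272 [577.96 375.54  -0.55] 0.075346884538723
g2 31.179508073243895 [435.31 162.71  32.46  25.71] 0.06730719743920907 [435.27 162.37  31.88] 0.07692228613857754
g3 39.973094860458374 [ 426.72 -179.19   40.54   25.23] 0.0553011861549218 [ 426.88 -179.32   40.26] 0.06901294441433388
r1 -5.864988025405862 [496.27 282.24  -5.7   24.92] 0.06403726571446541 [496.87 281.83  -4.4 ] 0.09122755063546852
r2 34.308032412360255 [343.13 279.4   36.12  24.93] 0.05014550905267893 [343.69 278.7   36.9 ] 0.0575713477474466
r3 -35.07900552329748 [ 348.21 -294.23  -34.96   23.89] 0.05273585186183582 [ 349.17 -293.14  -35.75] 0.08659267480577135
red [245.13 326.68] 333 [ 645.29 -217.75    4.  ]
red [298.16 323.16] 341 [ 639.15 -140.88    4.  ]
red [351.5  319.48] 343 [632.78 -64.18   4.  ]
pintop [ 550.08 -148.32   60.  ] pinbase [ 553.03 -148.02    4.  ]
green [194.39 320.57] 345 [634.07  81.31   4.  ]
green [247.68 324.03] 338 [640.36 157.89   4.  ]
green [300.74 327.4 ] 332 [646.53 234.82   4.  ]
pintop [549.84 174.43  60.  ] pinbase [552.79 171.64   4.  ]
redhinge [ 494.91 -299.79   24.03] [array([ 494.52, -298.97]), array([ 494.79, -301.6 ])]
greenhinge [496.21  -3.41  23.33] [array([495.11,  -3.72]), array([495.38,   4.24])]
gpintop [553.22 168.6   55.23] [array([571.27, 171.66]), array([531.26, 163.78])]
rpintop [ 553.7  -148.     54.29] [array([ 571.51, -145.97]), array([ 532.29, -156.3 ])]
red hinge [ 495.3 -298.6   26. ]
red padL [ 435.2 -307.6   26. ]
red padR [ 447.4 -255.7   26. ]
red tipL [ 548.4 -320.1   26. ]
red tipR [ 541.2 -303.1   26. ]
green hinge [495.4  -3.5  26. ]
green tips [553.9  15.1  26. ]
green padR [436.8   4.6  26. ]
green padL [447.1 -44.5  26. ]
```

```bash
python3 - <<'E'
from h import *
p,y,s=pose()
rows(p,y,[(.4353,.1625,.12,212,5),(.4353,.1625,.009,212,4),(.4353,.1625,.12,212,3),(.6404,.1579,.12,265.4,7),(.6404,.1579,.0135,265.4,6)])
E
```

```text
0 max 0.026 [[-0.0032,-0.0074,0.026,0,0,-6.4],[-0.0024,-0.0077,0.0261,0,0,-6.4],[-0.0015,-0.008,0.026,0,0,-6.4],[-0.0006,-0.0081,0.0261,0,0,-6.4],[0.0003,-0.0081,0.026,0,0,-6.5]]
1 max 0.028 [[0,0,0.0278,0,0,0],[0,0,0.0277,0,0,0],[0,0,0.0278,0,0,0],[0,0,0.0277,0,0,0]]
2 max 0.037 [[0,0,-0.037,0,0,0],[0,0,-0.037,0,0,0],[0,0,-0.037,0,0,0]]
3 max 0.029 [[-0.0245,-0.0161,0,0,0,-7.6],[-0.0221,-0.0192,0,0,0,-7.6],[-0.0194,-0.0219,0,0,0,-7.6],[-0.0164,-0.0243,0,0,0,-7.6],[-0.013,-0.0263,0,0,0,-7.7],[-0.0093,-0.0278,0,0,0,-7.6],[-0.0056,-0.0287,0,0,0,-7.7]]
4 max 0.018 [[0,0,0.0178,0,0,0],[0,0,0.0177,0,0,0],[0,0,0.0178,0,0,0],[0,0,0.0177,0,0,0],[0,0,0.0178,0,0,0],[0,-0.0001,0.0177,0,0,0]]
```

arm_command([
  [[-0.003,-0.0075,0.026,0,0,-6.4],[-0.0025,-0.0075,0.026,0,0,-6.4],[-0.0015,-0.008,0.026,0,0,-6.4],[-0.0005,-0.008,0.026,0,0,-6.4],[0,-0.008,0.026,0,0,-6.5],[0,0,0.028,0,0,0],[0,0,0.028,0,0,0],[0,0,0.028,0,0,0],[0,0,0.027,0,0,0],[0,0,0,0,0,0]],
], hand=-1)

```text
time_s: 4.92
tcp_pos: [0.4343, 0.16, 0.0085]
orientation: [[-0.849, -0.529, -0.003], [-0.529, 0.849, -0.001], [0.003, 0.001, -1.0]]
ft_force: [0.6, 0.2, 0.4]
width: 0.0855
gripper_force: 0.0
```

arm_command([
  [[0,0,0,0,0,0],[0,0,0,0,0,0],[0,0,0,0,0,0],[0,0,0,0,0,0],[0,0,0,0,0,0],[0,0,0,0,0,0]],
], hand=1)

```text
time_s: 5.68
tcp_pos: [0.436, 0.1613, 0.0106]
orientation: [[-0.847, -0.531, 0.002], [-0.531, 0.847, -0.0], [-0.001, -0.001, -1.0]]
ft_force: [-2.2, -2.5, 13.3]
width: 0.0409
gripper_force: 59.9
```

arm_command([
  [[0,0,-0.037,0,0,0],[0,0,-0.037,0,0,0],[0,0,-0.037,0,0,0],[0,0,0,0,0,0]],
])

```text
time_s: 6.18
tcp_pos: [0.4368, 0.1616, 0.1231]
orientation: [[-0.847, -0.531, 0.005], [-0.531, 0.847, 0.001], [-0.005, -0.002, -1.0]]
ft_force: [-0.7, 0.5, -2.0]
width: 0.0406
gripper_force: 62.5
```

```bash
python3 - <<'E'
from h import *
d=snap('wrist','g2held');p,y,s=pose();print(p,y,s['width'],s['gripper_force'])
cv2.imwrite('pics/g2h.png',d['img'][:,:,::-1])
E
```

```text
[0.43601855 0.16141898 0.12149774] -147.92003842824136 0.04069526641899771 62.48191237449646
```

View pics/g2h.png

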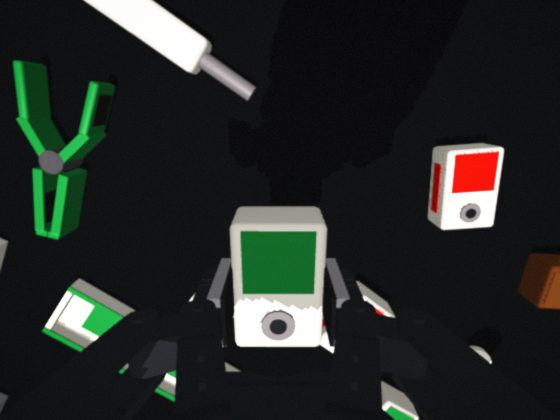

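The frame shows the g2 cassette centred between the pads around (278,275), lifted and level. The rest of the scene is as before.

```bash
python3 - <<'E'
from h import *
p,y,s=pose()
rows(p,y%360,[(.6404,.1579,.12,265.4,7),(.6404,.1579,.015,265.4,6)])
E
```

```text
0 max 0.029 [[-0.0245,-0.0159,0.0002,0,0,-7.6],[-0.0221,-0.019,0.0002,0,0,-7.6],[-0.0194,-0.0218,0.0002,0,0,-7.6],[-0.0164,-0.0242,0.0002,0,0,-7.6],[-0.0131,-0.0261,0.0002,0,0,-7.6],[-0.0095,-0.0276,0.0002,0,0,-7.7],[-0.0056,-0.0287,0.0003,0,0,-7.6]]
1 max 0.018 [[0,0,0.0175,0,0,0],[0,0,0.0175,0,0,0],[0,0,0.0175,0,0,0],[0,0,0.0175,0,0,0],[0,0,0.0175,0,0,0],[0,0,0.0175,0,0,0]]
```

arm_command([
  [[-0.0245,-0.016,0,0,0,-7.6],[-0.022,-0.019,0,0,0,-7.6],[-0.0195,-0.022,0,0,0,-7.6],[-0.0165,-0.024,0,0,0,-7.6],[-0.013,-0.026,0,0,0,-7.6],[-0.0095,-0.0275,0,0,0,-7.7],[-0.0055,-0.0285,0,0,0,-7.6],[0,0,0.025,0,0,0],[0,0,0.025,0,0,0],[0,0,0.025,0,0,0]],
])

```text
time_s: 7.48
tcp_pos: [0.6387, 0.1575, 0.0432]
orientation: [[-0.081, -0.997, -0.002], [-0.997, 0.081, -0.0], [0.0, 0.002, -1.0]]
ft_force: [-0.0, -0.7, -1.1]
width: 0.0406
gripper_force: 67.0
```

arm_command([
  [[0,0,0.01,0,0,0],[0,0,0,0,0,0],[0,0,0,0,0,0]],
])

```text
time_s: 7.85
tcp_pos: [0.6399, 0.1577, 0.0363]
orientation: [[-0.081, -0.997, 0.001], [-0.997, 0.081, 0.0], [-0.0, -0.001, -1.0]]
ft_force: [-0.6, 0.1, -0.9]
width: 0.0402
gripper_force: 67.0
```

```bash
python3 - <<'E'
from h import *
d=snap('wrist','g2low');p,y,s=pose();print(p,y%360,s['width'],s['gripper_force'],s['ft_force'])
cv2.imwrite('pics/g2l.png',d['img'][:,:,::-1])
E
```

```text
[0.63993884 0.15770857 0.03636321] 265.37804187387655 0.040489428398521925 66.98127508163452 [-0.24079224 -0.84134342 -0.69671659]
```

View pics/g2l.png

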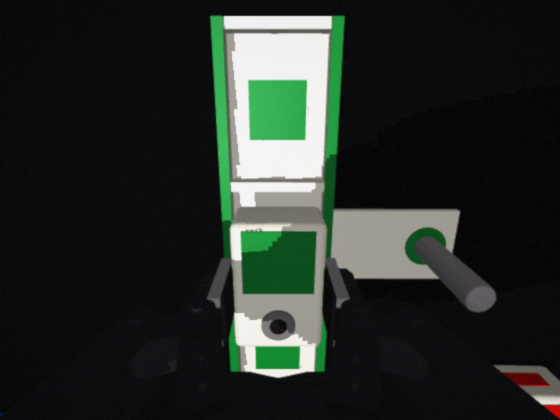

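The cassette is above the middle nest, aligned with the rack and with its near end at row 345. I'll lower it now.

arm_command([
  [[0,0,0.011,0,0,0],[0,0,0.01,0,0,0],[0,0,0,0,0,0],[0,0,0,0,0,0]],
])

```text
time_s: 8.4
tcp_pos: [0.6392, 0.1576, 0.014]
orientation: [[-0.081, -0.997, -0.0], [-0.997, 0.081, -0.0], [0.0, 0.0, -1.0]]
ft_force: [0.4, -0.2, -1.1]
width: 0.0403
gripper_force: 68.8
```

arm_command([
  [[0,0,0.0005,0,0,0],[0,0,0,0,0,0],[0,0,0,0,0,0],[0,0,0,0,0,0],[0,0,-0.025,0,0,0],[0,0,-0.04,0,0,0],[0,0,-0.04,0,0,0],[0,0,0,0,0,0]],
], hand=-1)

```text
time_s: 9.4
tcp_pos: [0.641, 0.1578, 0.1221]
orientation: [[-0.081, -0.997, 0.005], [-0.997, 0.081, 0.001], [-0.001, -0.005, -1.0]]
ft_force: [-0.3, -0.4, -0.3]
width: 0.0854
gripper_force: 0.0
```

```bash
python3 - <<'E'
from h import *
d=snap('wrist','g2rel');p,y,s=pose();print(p,y%360,s['width'],s['ft_force'])
print(fit([d],.640,.158,85.4,free=False,z0=.004))
print(fit([snap('top','t1'),snap('scene','s1')],.640,.158,85.4,free=False,z0=.004))
rows(p,y%360,[(.4967,.282,.12,174.5,10),(.4967,.282,.008,174.5,5),(.4967,.282,.12,174.5,4),(.6392,-.1409,.12,94.65,14)])
E
```

```text
[0.64008765 0.15773138 0.12008215] 265.3776322374101 0.0855411615332786 [-0.14998034  0.05076705 -1.0768807 ]
(array([634.56954415, 146.47334678,  85.53027246]), np.float64(0.4785702398582108))
(array([647.15472444, 156.63002568,  75.5181815 ]), np.float64(0.5048956985934577))
0 max 0.014 [[-0.0112,0.0153,0,0,0,9.1],[-0.0087,0.0169,0,0,0,9.1],[-0.0059,0.018,0,0,0,9.1],[-0.003,0.0187,0,0,0,9.1],[0,0.019,0,0,0,9.1],[0.0031,0.0187,0,0,0,9.1],[0.006,0.018,0,0,0,9.1],[0.0087,0.0169,0,0,0,9.1],[0.0113,0.0152,0,0,0,9],[0.0136,0.0133,0.0001,0,0,9.1]]
1 max 0.022 [[0,0,0.0224,0,0,0],[0,0,0.0224,0,0,0],[0,0,0.0224,0,0,0],[0,0,0.0224,0,0,0],[0,0,0.0224,0,0,0]]
2 max 0.028 [[0,0,-0.028,0,0,0],[0,0,-0.028,0,0,0],[0,0,-0.028,0,0,0],[0,0,-0.028,0,0,0]]
3 max 0.032 [[-0.013,-0.0291,0,0,0,5.7],[-0.0159,-0.0276,0,0,0,5.7],[-0.0185,-0.0259,0,0,0,5.7],[-0.021,-0.024,0,0,0,5.7],[-0.0233,-0.0218,0,0,0,5.7],[-0.0253,-0.0193,0,0,0,5.7],[-0.0271,-0.0167,0,0,0,5.7],[-0.0287,-0.0139,0,0,0,5.7],[-0.0299,-0.011,0,0,0,5.7],[-0.0309,-0.008,0,0,0,5.7],[-0.0315,-0.0049,0,0,0,5.7],[-0.0318,-0.0018,0,0,0,5.7],[-0.0319,0.0014,0,0,0,5.7],[-0.0316,0.0046,0,0,0,5.7]]
```

arm_command([
  [[-0.011,0.0155,0,0,0,9.1],[-0.0085,0.017,0,0,0,9.1],[-0.006,0.018,0,0,0,9.1],[-0.003,0.0185,0,0,0,9.1],[0,0.019,0,0,0,9.1],[0.003,0.0185,0,0,0,9.1],[0.006,0.018,0,0,0,9.1],[0.0085,0.017,0,0,0,9.1],[0.0115,0.015,0,0,0,9],[0.0135,0.0135,0,0,0,9.1]],
])

```text
time_s: 10.8
tcp_pos: [0.495, 0.2816, 0.1177]
orientation: [[-0.995, 0.101, -0.002], [0.101, 0.995, -0.001], [0.002, -0.001, -1.0]]
ft_force: [-0.2, -0.6, -1.1]
width: 0.0848
gripper_force: 0.0
```

```bash
cat > chk.py <<'E'
from h import *
import sys
np.set_printoptions(precision=1,suppress=True)
C={'g1':(.5779,.3765,-1),'g2':(.4353,.1625,32),'g3':(.4268,-.1793,40.4),'r1':(.4967,.282,-5.5),'r2':(.3435,.279,36),'r3':(.3487,-.2937,-35.3)}
k=sys.argv[1]; grab_frame('wrist'); w=snap('wrist','c_'+k); p,y,s=pose(); print(p*1e3,y%360,s['time_s'])
print(fit([w],*C[k],free=False)); print('scene',fit([snap('scene','sc_'+k)],*C[k],free=False))
E
python3 chk.py r1
```

```text
[494.4 282.2 117.9] 174.38806365993096 10.9
(array([496.6, 281.6,  -5.8]), np.float64(0.03699728217983796))
scene (array([496.4, 282. ,  -6.9]), np.float64(0.08852171964229799))
```

arm_command([
  [[-0.002,0,0.028,0,0,0],[0,0,0.028,0,0,0],[0,0,0.028,0,0,0],[0,0,0.025,0,0,0],[0,0,0,0,0,0]],
])

```text
time_s: 11.58
tcp_pos: [0.4972, 0.2803, 0.0082]
orientation: [[-0.996, 0.094, -0.003], [0.094, 0.996, -0.001], [0.003, -0.002, -1.0]]
ft_force: [-0.0, -0.2, 0.8]
width: 0.0853
gripper_force: 0.0
```

arm_command([
  [[0,0,0,0,0,0],[0,0,0,0,0,0],[0,0,0,0,0,0],[0,0,0,0,0,0],[0,0,0,0,0,0],[0,0,0,0,0,0],[0,0,-0.037,0,0,0],[0,0,-0.037,0,0,0],[0,0,-0.037,0,0,0],[0,0,0,0,0,0]],
], hand=1)

```text
time_s: 12.82
tcp_pos: [0.4996, 0.282, 0.124]
orientation: [[-0.995, 0.096, 0.005], [0.096, 0.995, 0.002], [-0.005, 0.002, -1.0]]
ft_force: [0.6, -0.2, -1.7]
width: 0.041
gripper_force: 61.0
```

arm_command([
  [[-0.013,-0.029,0,0,0,5.7],[-0.016,-0.0275,0,0,0,5.7],[-0.0185,-0.026,0,0,0,5.7],[-0.021,-0.024,0,0,0,5.7],[-0.0235,-0.022,0,0,0,5.7],[-0.0255,-0.0195,0,0,0,5.7],[-0.027,-0.0165,0,0,0,5.7]],
])

```text
time_s: 13.7
tcp_pos: [0.5695, 0.0687, 0.1203]
orientation: [[-0.7, 0.714, -0.001], [0.714, 0.7, 0.0], [0.001, -0.001, -1.0]]
ft_force: [1.0, 0.0, -0.9]
width: 0.0404
gripper_force: 60.9
```

arm_command([
  [[-0.0285,-0.014,0,0,0,5.7],[-0.03,-0.011,0,0,0,5.7],[-0.031,-0.008,0,0,0,5.7],[-0.0315,-0.005,0,0,0,5.7],[-0.032,-0.002,0,0,0,5.7],[-0.032,0.0015,0,0,0,5.7],[-0.0315,0.0045,0,0,0,5.7],[0,0,0,0,0,0],[0,0,0,0,0,0]],
])

```text
time_s: 14.82
tcp_pos: [0.6402, -0.1417, 0.1203]
orientation: [[-0.083, 0.997, -0.001], [0.997, 0.083, 0.001], [0.001, -0.001, -1.0]]
ft_force: [-0.5, -0.0, -0.8]
width: 0.0404
gripper_force: 61.0
```

```bash
python3 - <<'E'
from h import *
p,y,s=pose();print(p,y%360,s['width'])
rows(p,y%360,[(.6392,-.1409,.04,94.65,3)])
E
```

```text
[ 0.64018382 -0.14168686  0.12032102] 94.74246661361944 0.040435453504003134
0 max 0.027 [[0.0003,-0.0003,0.0268,0,0,0],[0.0003,-0.0003,0.0268,0,0,0],[0.0003,-0.0003,0.0267,0,0,0.1]]
```

arm_command([
  [[0.001,-0.001,0.03,0,0,0],[0,0,0.03,0,0,0],[0,0,0.025,0,0,0],[0,0,0.013,0,0,0],[0,0,0.008,0,0,0],[0,0,0,0,0,0],[0,0,0,0,0,0]],
])

```text
time_s: 15.7
tcp_pos: [0.64, -0.1412, 0.0155]
orientation: [[-0.082, 0.997, 0.001], [0.997, 0.082, -0.0], [-0.0, 0.001, -1.0]]
ft_force: [0.4, -0.5, -1.5]
width: 0.0406
gripper_force: 61.1
```

```bash
python3 - <<'E'
from h import *
p,y,s=pose();print(p,y%360,s['width'],s['ft_force'])
rows([p[0],p[1],.12],y%360,[(.48,.085,.12,160,7),(.3435,.279,.12,216,7)])
E
```

```text
[ 0.63995654 -0.14120043  0.01554785] 94.7006547705406 0.040602186565028814 [ 0.41890246 -0.45759036 -1.45361509]
0 max 0.036 [[0.0341,-0.0201,0,0,0,-9.3],[0.0369,-0.0144,0,0,0,-9.3],[0.0387,-0.0082,0,0,0,-9.3],[0.0395,-0.0018,0,0,0,-9.3],[0.0393,0.0046,0,0,0,-9.4],[0.0381,0.0109,0,0,0,-9.3],[0.0358,0.0169,0,0,0,-9.4]]
1 max 0.034 [[0.0278,0.0194,0,0,0,-8],[0.0248,0.023,0,0,0,-8],[0.0214,0.0263,0,0,0,-8],[0.0175,0.029,0,0,0,-8],[0.0133,0.0312,0,0,0,-8],[0.0088,0.0327,0,0,0,-8],[0.0043,0.0336,0,0,0,-8]]
```

arm_command([
  [[0,0,0.001,0,0,0],[0,0,0,0,0,0],[0,0,0,0,0,0],[0,0,0,0,0,0],[0,0,-0.025,0,0,0],[0,0,-0.04,0,0,0],[0,0,-0.04,0,0,0]],
], hand=-1)

```text
time_s: 16.58
tcp_pos: [0.6394, -0.1412, 0.1201]
orientation: [[-0.082, 0.997, -0.0], [0.997, 0.082, 0.0], [0.0, -0.0, -1.0]]
ft_force: [-0.3, -1.0, 0.3]
width: 0.0856
gripper_force: 0.0
```

arm_command([
  [[0.034,-0.02,0,0,0,-9.3],[0.037,-0.0145,0,0,0,-9.3],[0.0385,-0.008,0,0,0,-9.3],[0.0395,-0.002,0,0,0,-9.3],[0.0395,0.0045,0,0,0,-9.4],[0.038,0.011,0,0,0,-9.3],[0.036,0.017,0,0,0,-9.4]],
])

```text
time_s: 17.45
tcp_pos: [0.4788, 0.086, 0.1191]
orientation: [[-0.941, 0.337, 0.0], [0.337, 0.941, 0.0], [-0.0, 0.0, -1.0]]
ft_force: [0.4, -0.6, 0.2]
width: 0.085
gripper_force: 0.0
```

arm_command([
  [[0.028,0.0195,0,0,0,-8],[0.025,0.023,0,0,0,-8],[0.0215,0.0265,0,0,0,-8],[0.0175,0.029,0,0,0,-8],[0.0135,0.031,0,0,0,-8],[0.009,0.0325,0,0,0,-8],[0.0045,0.0335,0,0,0,-8]],
])

```text
time_s: 18.32
tcp_pos: [0.3417, 0.2797, 0.1191]
orientation: [[-0.807, -0.591, 0.0], [-0.591, 0.807, 0.0], [-0.0, -0.0, -1.0]]
ft_force: [-0.6, 1.1, -0.2]
width: 0.0854
gripper_force: 0.0
```

```bash
python3 chk.py r2; python3 - <<'E'
from h import *
p,y,s=pose()
rows([.3435,.279,.12],216,[(.50,.10,.12,250,7),(.6328,-.0642,.12,274.65,6)])
E
```

```text
[340.8 280.4 119.1] 216.34044585783732 18.425
(array([343.8, 278.6,  35.7]), np.float64(0.19488348895219296))
scene (array([343.9, 279.8,  34.3]), np.float64(0.10007913674546595))
0 max 0.031 [[-0.0031,-0.0338,0,0,0,-4.9],[-0.0001,-0.034,0,0,0,-4.8],[0.0027,-0.0339,0,0,0,-4.9],[0.0056,-0.0335,0,0,0,-4.8],[0.0083,-0.0329,0,0,0,-4.9],[0.0111,-0.0321,0,0,0,-4.8],[0.0138,-0.031,0,0,0,-4.9]]
1 max 0.028 [[0.0181,-0.0302,0,0,0,-4.1],[0.0203,-0.0288,0,0,0,-4.1],[0.0223,-0.0273,0,0,0,-4.1],[0.0241,-0.0256,0,0,0,-4.1],[0.0259,-0.0238,0,0,0,-4.1],[0.0276,-0.0218,0,0,0,-4.1]]
```

arm_command([
  [[-0.0016,-0.003,0.028,0,0,0],[0,0,0.028,0,0,0],[0,0,0.028,0,0,0],[0,0,0.026,0,0,0],[0,0,0,0,0,0]],
])

```text
time_s: 19.1
tcp_pos: [0.3449, 0.2763, 0.008]
orientation: [[-0.81, -0.586, -0.002], [-0.586, 0.81, -0.001], [0.003, 0.0, -1.0]]
ft_force: [0.3, 0.1, 0.7]
width: 0.0856
gripper_force: 0.0
```

arm_command([
  [[0,0,0,0,0,0],[0,0,0,0,0,0],[0,0,0,0,0,0],[0,0,0,0,0,0],[0,0,0,0,0,0],[0,0,0,0,0,0],[0,0,-0.037,0,0,0],[0,0,-0.037,0,0,0],[0,0,-0.037,0,0,0],[0,0,0,0,0,0]],
], hand=1)

```text
time_s: 20.35
tcp_pos: [0.3467, 0.2781, 0.1225]
orientation: [[-0.809, -0.587, 0.004], [-0.587, 0.809, 0.002], [-0.005, -0.001, -1.0]]
ft_force: [0.4, 0.7, -0.8]
width: 0.0405
gripper_force: 62.2
```

arm_command([
  [[-0.003,-0.034,0,0,0,-4.9],[0,-0.034,0,0,0,-4.8],[0.0025,-0.034,0,0,0,-4.9],[0.0055,-0.0335,0,0,0,-4.8],[0.0085,-0.033,0,0,0,-4.9],[0.011,-0.032,0,0,0,-4.8],[0.014,-0.031,0,0,0,-4.9]],
])

```text
time_s: 21.22
tcp_pos: [0.5022, 0.0969, 0.1193]
orientation: [[-0.34, -0.94, -0.001], [-0.94, 0.34, 0.0], [0.0, 0.001, -1.0]]
ft_force: [0.4, 0.3, -1.3]
width: 0.0409
gripper_force: 62.2
```

arm_command([
  [[0.018,-0.03,0,0,0,-4.1],[0.0205,-0.029,0,0,0,-4.1],[0.0225,-0.0275,0,0,0,-4.1],[0.024,-0.0255,0,0,0,-4.1],[0.026,-0.024,0,0,0,-4.1],[0.0275,-0.022,0,0,0,-4.1],[0,0,0,0,0,0],[0,0,0,0,0,0]],
])

```text
time_s: 22.22
tcp_pos: [0.6344, -0.0662, 0.1193]
orientation: [[0.079, -0.997, -0.001], [-0.997, -0.079, 0.0], [-0.001, 0.001, -1.0]]
ft_force: [-0.3, 0.6, -0.7]
width: 0.0406
gripper_force: 62.2
```

```bash
python3 - <<'E'
from h import *
p,y,s=pose();print(p,y%360,s['width'],s['q'][5])
rows(p,y%360,[(.6328,-.0642,.0145,274.65,5)])
rows([.6328,-.0642,.12],274.65,[(.50,.10,.12,250,6),(.52,.30,.12,210,6),(.5779,.3765,.12,179,4)])
E
```

```text
[ 0.63438113 -0.06618609  0.11927735] 274.5335311302787 0.0406487302274135 -107.80808848287482
0 max 0.021 [[-0.0004,0.0003,0.021,0,0,0],[-0.0004,0.0003,0.0209,0,0,0],[-0.0004,0.0003,0.021,0,0,0],[-0.0005,0.0003,0.0209,0,0,-0.1],[-0.0004,0.0002,0.021,0,0,0]]
0 max 0.029 [[-0.0291,0.0198,0,0,0,4.1],[-0.0276,0.0219,0,0,0,4.1],[-0.0259,0.0238,0,0,0,4.1],[-0.0242,0.0256,0,0,0,4.1],[-0.0223,0.0272,0,0,0,4.1],[-0.0202,0.0288,0,0,0,4.1]]
1 max 0.025 [[-0.0325,0.0082,0,0,0,6.7],[-0.0313,0.012,0,0,0,6.7],[-0.0297,0.0155,0,0,0,6.7],[-0.0277,0.0189,0,0,0,6.6],[-0.0253,0.022,0,0,0,6.7],[-0.0225,0.0247,0,0,0,6.6]]
2 max 0.017 [[-0.0221,0.0093,0,0,0,7.8],[-0.0206,0.0122,0,0,0,7.7],[-0.0188,0.0149,0,0,0,7.8],[-0.0167,0.0173,0,0,0,7.7]]
```

arm_command([
  [[-0.002,0.0015,0.03,0,0,0],[0,0,0.03,0,0,0],[0,0,0.025,0,0,0],[0,0,0.012,0,0,0],[0,0,0.008,0,0,0],[0,0,0,0,0,0],[0,0,0,0,0,0]],
])

```text
time_s: 23.1
tcp_pos: [0.6338, -0.0648, 0.0157]
orientation: [[0.08, -0.997, 0.001], [-0.997, -0.08, -0.0], [0.0, -0.001, -1.0]]
ft_force: [0.1, 0.5, -1.3]
width: 0.0408
gripper_force: 62.3
```

arm_command([
  [[0,0,0,0,0,0],[0,0,0,0,0,0],[0,0,0,0,0,0],[0,0,0,0,0,0],[0,0,-0.025,0,0,0],[0,0,-0.04,0,0,0],[0,0,-0.04,0,0,0]],
], hand=-1)

```text
time_s: 23.98
tcp_pos: [0.6332, -0.0647, 0.1211]
orientation: [[0.08, -0.997, -0.0], [-0.997, -0.08, 0.0], [-0.0, 0.0, -1.0]]
ft_force: [-0.1, 0.0, -0.5]
width: 0.0853
gripper_force: 0.0
```

arm_command([
  [[-0.029,0.02,0,0,0,4.1],[-0.0275,0.022,0,0,0,4.1],[-0.026,0.024,0,0,0,4.1],[-0.024,0.0255,0,0,0,4.1],[-0.0225,0.027,0,0,0,4.1],[-0.02,0.029,0,0,0,4.1]],
])

```text
time_s: 24.72
tcp_pos: [0.4996, 0.1001, 0.12]
orientation: [[-0.345, -0.939, 0.0], [-0.939, 0.345, 0.0], [-0.0, -0.0, -1.0]]
ft_force: [0.6, 0.7, 0.5]
width: 0.0854
gripper_force: 0.0
```

arm_command([
  [[-0.0325,0.008,0,0,0,6.7],[-0.0315,0.012,0,0,0,6.7],[-0.0295,0.0155,0,0,0,6.7],[-0.0275,0.019,0,0,0,6.6],[-0.0255,0.022,0,0,0,6.7],[-0.0225,0.0245,0,0,0,6.6],[-0.022,0.0095,0,0,0,7.8],[-0.0205,0.012,0,0,0,7.7],[-0.019,0.015,0,0,0,7.8],[-0.0165,0.0175,0,0,0,7.7]],
])

```text
time_s: 25.98
tcp_pos: [0.579, 0.3764, 0.1199]
orientation: [[-1.0, 0.022, -0.0], [0.022, 1.0, -0.0], [0.0, -0.0, -1.0]]
ft_force: [-0.1, 0.3, -0.5]
width: 0.0851
gripper_force: 0.0
```

```bash
python3 chk.py g1; python3 - <<'E'
from h import *
cv2.imwrite('pics/cg1.png',load('c_g1')['img'][:,:,::-1])
rows([.578,.3765,.12],179,[(.6465,.2348,.12,265.4,9)])
E
```

```text
[579.5 377.1 119.3] 178.8528892916364 26.075
(array([578.4, 377. ,  -1.7]), np.float64(0.03546386448994979))
scene (array([579.6, 377.5,  -3.8]), np.float64(0.10755755137412468))
0 max 0.013 [[-0.0079,-0.0156,0,0,0,-9.6],[-0.0052,-0.0167,0,0,0,-9.6],[-0.0023,-0.0173,0,0,0,-9.6],[0.0006,-0.0175,0,0,0,-9.6],[0.0035,-0.0171,0,0,0,-9.6],[0.0063,-0.0163,0,0,0,-9.6],[0.009,-0.015,0,0,0,-9.6],[0.0114,-0.0133,0,0,0,-9.6],[0.0134,-0.0113,0,0,0,-9.6]]
```

View pics/cg1.png

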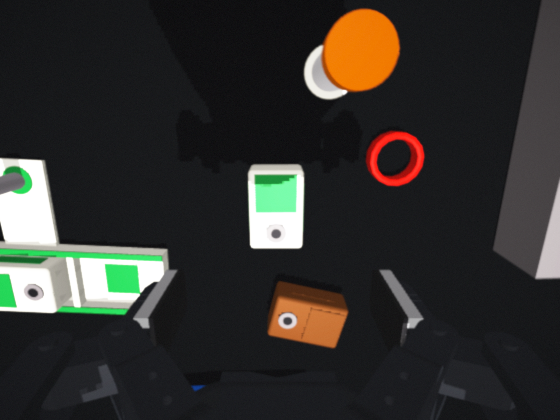

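The view shows g1 at (276,207) under the gripper. The brown look-alike at (308,315) and the cap at (395,158) are both clear of the fingers, and g2 sits inside its nest at the left.

arm_command([
  [[0.001,0,0.028,0,0,0],[0,0,0.028,0,0,0],[0,0,0.028,0,0,0],[0,0,0.026,0,0,0],[0,0,0,0,0,0]],
])

```text
time_s: 26.75
tcp_pos: [0.5762, 0.3747, 0.0086]
orientation: [[-1.0, 0.016, -0.003], [0.017, 1.0, -0.002], [0.003, -0.002, -1.0]]
ft_force: [0.1, -0.1, -0.0]
width: 0.0856
gripper_force: 0.0
```

arm_command([
  [[0,0,0,0,0,0],[0,0,0,0,0,0],[0,0,0,0,0,0],[0,0,0,0,0,0],[0,0,0,0,0,0],[0,0,0,0,0,0],[0,0,-0.037,0,0,0],[0,0,-0.037,0,0,0],[0,0,-0.037,0,0,0],[0,0,0,0,0,0]],
], hand=1)

```text
time_s: 28.0
tcp_pos: [0.579, 0.3765, 0.1244]
orientation: [[-1.0, 0.018, 0.005], [0.018, 1.0, 0.002], [-0.005, 0.002, -1.0]]
ft_force: [-0.2, 0.6, -2.3]
width: 0.0407
gripper_force: 60.9
```

arm_command([
  [[-0.008,-0.0155,0,0,0,-9.6],[-0.005,-0.0165,0,0,0,-9.6],[-0.0025,-0.0175,0,0,0,-9.6],[0.0005,-0.0175,0,0,0,-9.6],[0.0035,-0.017,0,0,0,-9.6],[0.0065,-0.0165,0,0,0,-9.6],[0.009,-0.015,0,0,0,-9.6],[0.0115,-0.0135,0,0,0,-9.6],[0.0135,-0.0115,0,0,0,-9.6],[0,0,0,0,0,0]],
])

```text
time_s: 29.25
tcp_pos: [0.6466, 0.2328, 0.1202]
orientation: [[-0.082, -0.997, -0.001], [-0.997, 0.082, -0.0], [0.0, 0.001, -1.0]]
ft_force: [-0.4, -0.2, -0.6]
width: 0.0405
gripper_force: 60.9
```

```bash
python3 - <<'E'
from h import *
grab_frame('top');grab_frame('top');p,y,s=pose();print(p,y%360,s['width'],s['q'][5])
rows(p,y%360,[(.6465,.2348,.0145,265.4,5)])
rows([.6465,.2348,.12],265.4,[(.50,.02,.12,240,7),(.4268,-.1793,.12,220.4,5)])
E
```

```text
[0.64615026 0.23396071 0.12045927] 265.1619846155045 0.0405095919547777 -72.04814654455531
0 max 0.021 [[-0.0002,-0.0001,0.0212,0,0,0],[-0.0002,0,0.0212,0,0,-0.1],[-0.0002,-0.0001,0.0212,0,0,0],[-0.0001,0,0.0212,0,0,-0.1],[-0.0002,-0.0001,0.0212,0,0,0]]
0 max 0.037 [[0.0323,0.0184,0,0,0,3.6],[0.0334,0.0163,0,0,0,3.6],[0.0343,0.0142,0,0,0,3.6],[0.0351,0.012,0,0,0,3.6],[0.0358,0.0098,0,0,0,3.7],[0.0364,0.0075,0,0,0,3.6],[0.0368,0.0052,0,0,0,3.7]]
1 max 0.038 [[0.0418,-0.0072,0,0,0,3.9],[0.0413,-0.0101,0,0,0,3.9],[0.0405,-0.0129,0,0,0,3.9],[0.0395,-0.0156,0,0,0,3.9],[0.0383,-0.0182,0,0,0,4]]
```

arm_command([
  [[-0.001,0,0.03,0,0,0],[0,0,0.03,0,0,0],[0,0,0.025,0,0,0],[0,0,0.013,0,0,0],[0,0,0.008,0,0,0],[0,0,0,0,0,0],[0,0,0,0,0,0]],
])

```text
time_s: 30.22
tcp_pos: [0.647, 0.235, 0.0156]
orientation: [[-0.081, -0.997, 0.001], [-0.997, 0.081, 0.0], [-0.0, -0.001, -1.0]]
ft_force: [-0.2, -0.6, -0.9]
width: 0.0407
gripper_force: 60.9
```

arm_command([
  [[0,0,0,0,0,0],[0,0,0,0,0,0],[0,0,0,0,0,0],[0,0,0,0,0,0],[0,0,-0.025,0,0,0],[0,0,-0.04,0,0,0],[0,0,-0.04,0,0,0]],
], hand=-1)

```text
time_s: 31.1
tcp_pos: [0.6465, 0.2346, 0.1211]
orientation: [[-0.081, -0.997, -0.0], [-0.997, 0.081, -0.0], [0.0, 0.0, -1.0]]
ft_force: [0.5, 1.2, -0.1]
width: 0.0852
gripper_force: 0.0
```

arm_command([
  [[0.0325,0.0185,0,0,0,3.6],[0.0335,0.0165,0,0,0,3.6],[0.0345,0.014,0,0,0,3.6],[0.035,0.012,0,0,0,3.6],[0.036,0.01,0,0,0,3.7],[0.0365,0.0075,0,0,0,3.6],[0.037,0.005,0,0,0,3.7]],
])

```text
time_s: 31.98
tcp_pos: [0.499, 0.0182, 0.1201]
orientation: [[-0.502, -0.865, 0.0], [-0.865, 0.502, -0.0], [-0.0, -0.0, -1.0]]
ft_force: [0.3, -0.2, 0.9]
width: 0.0852
gripper_force: 0.0
```

arm_command([
  [[0.042,-0.007,0,0,0,3.9],[0.0415,-0.01,0,0,0,3.9],[0.0405,-0.013,0,0,0,3.9],[0.0395,-0.0155,0,0,0,3.9],[0.0385,-0.018,0,0,0,4]],
])

```text
time_s: 32.6
tcp_pos: [0.4252, -0.1817, 0.1202]
orientation: [[-0.763, -0.646, 0.0], [-0.646, 0.763, -0.0], [-0.0, -0.001, -1.0]]
ft_force: [0.4, -0.1, -0.9]
width: 0.0853
gripper_force: 0.0
```

```bash
python3 chk.py g3; python3 - <<'E'
from h import *
rows([.4268,-.1793,.12],220.4,[(.6341,.0813,.12,265.4,9)])
E
```

```text
[ 424.9 -183.3  120.1] 220.07237229240286 32.7
(array([ 427.3, -178.5,   40.7]), np.float64(0.05318190353901212))
scene (array([ 426.8, -179. ,   38.3]), np.float64(0.09873698674830349))
0 max 0.032 [[-0.0363,0.0071,0,0,0,-5],[-0.0368,0.0039,0,0,0,-5],[-0.037,0.0007,0,0,0,-5],[-0.0369,-0.0025,0,0,0,-5],[-0.0366,-0.0057,0,0,0,-5],[-0.0359,-0.0089,0,0,0,-5],[-0.035,-0.012,0,0,0,-5],[-0.0338,-0.015,0,0,0,-5],[-0.0324,-0.0178,0,0,0,-5]]
```

arm_command([
  [[-0.0046,0.002,0.028,0,0,0],[0,0,0.028,0,0,0],[0,0,0.028,0,0,0],[0,0,0.027,0,0,0],[0,0,0,0,0,0]],
])

```text
time_s: 33.38
tcp_pos: [0.4272, -0.1745, 0.0079]
orientation: [[-0.761, -0.649, -0.003], [-0.649, 0.761, 0.002], [0.001, 0.003, -1.0]]
ft_force: [1.1, 0.3, 0.2]
width: 0.0856
gripper_force: 0.0
```

arm_command([
  [[0,0,0,0,0,0],[0,0,0,0,0,0],[0,0,0,0,0,0],[0,0,0,0,0,0],[0,0,0,0,0,0],[0,0,0,0,0,0],[0,0,-0.037,0,0,0],[0,0,-0.037,0,0,0],[0,0,-0.037,0,0,0],[0,0,0,0,0,0]],
], hand=1)

```text
time_s: 34.62
tcp_pos: [0.4292, -0.1767, 0.1226]
orientation: [[-0.762, -0.648, 0.004], [-0.648, 0.762, -0.003], [-0.001, -0.005, -1.0]]
ft_force: [0.6, -0.1, -1.5]
width: 0.0406
gripper_force: 62.2
```

arm_command([
  [[-0.0365,0.007,0,0,0,-5],[-0.037,0.004,0,0,0,-5],[-0.037,0.0005,0,0,0,-5],[-0.037,-0.0025,0,0,0,-5],[-0.0365,-0.0055,0,0,0,-5],[-0.036,-0.009,0,0,0,-5],[-0.035,-0.012,0,0,0,-5],[-0.034,-0.015,0,0,0,-5],[-0.0325,-0.018,0,0,0,-5],[0,0,0,0,0,0]],
])

```text
time_s: 35.88
tcp_pos: [0.6366, 0.0869, 0.1186]
orientation: [[-0.078, -0.997, -0.001], [-0.997, 0.078, 0.0], [-0.0, 0.001, -1.0]]
ft_force: [-0.4, -0.4, -1.1]
width: 0.0408
gripper_force: 62.1
```

```bash
python3 - <<'E'
from h import *
grab_frame('top');grab_frame('top');p,y,s=pose();print(p,y%360,s['width'],s['gripper_force'])
rows(p,y%360,[(.6341,.0813,.0145,265.4,5)])
rows([.6341,.0813,.12],265.4,[(.45,-.16,.12,205,8),(.3487,-.2937,.12,144.7,6)])
E
```

```text
[0.63540619 0.08519267 0.11908383] 265.36449940944823 0.04045839205764174 62.10727572441101
0 max 0.021 [[0.0008,0.0002,0.0209,0,0,0],[0.0008,0.0002,0.0209,0,0,0],[0.0008,0.0002,0.0209,0,0,0],[0.0008,0.0002,0.0209,0,0,0],[0.0008,0.0002,0.021,0,0,0]]
0 max 0.036 [[0.0319,0.0205,0,0,0,7.5],[0.0343,0.0162,0,0,0,7.6],[0.0362,0.0115,0,0,0,7.5],[0.0373,0.0067,0,0,0,7.6],[0.0379,0.0017,0,0,0,7.5],[0.0378,-0.0033,0,0,0,7.6],[0.037,-0.0083,0,0,0,7.5],[0.0357,-0.013,0,0,0,7.6]]
1 max 0.027 [[0.0247,-0.0131,0,0,0,10.1],[0.022,-0.0172,0,0,0,10],[0.0187,-0.0207,0,0,0,10.1],[0.0148,-0.0237,0,0,0,10],[0.0105,-0.026,0,0,0,10.1],[0.0058,-0.0274,0,0,0,10]]
```

arm_command([
  [[0.0025,0.001,0.03,0,0,0],[0,0,0.03,0,0,0],[0,0,0.024,0,0,0],[0,0,0,0,0,0],[0,0,0,0,0,0]],
])

```text
time_s: 36.6
tcp_pos: [0.6349, 0.0823, 0.037]
orientation: [[-0.081, -0.997, 0.001], [-0.997, 0.081, -0.0], [-0.0, -0.001, -1.0]]
ft_force: [-0.5, 0.2, -0.6]
width: 0.0408
gripper_force: 62.1
```

```bash
python3 - <<'E'
from h import *
d=snap('wrist','g3low');p,y,s=pose();print(p,y%360,s['width'],s['ft_force'])
cv2.imwrite('pics/g3l.png',d['img'][:,:,::-1])
E
```

```text
[0.63524114 0.08243043 0.03722729] 265.33904943614056 0.04046692612765474 [ 0.57482787  0.85125689 -0.66362199]
```

View pics/g3l.png

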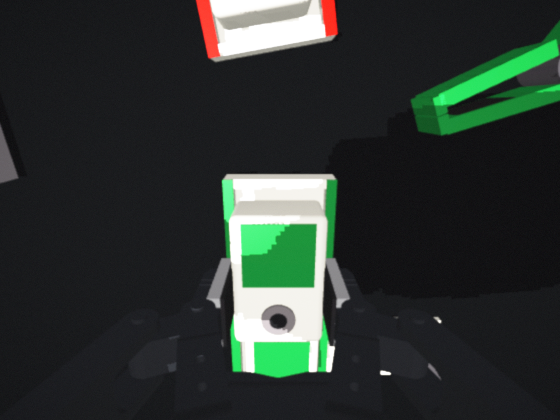

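The cassette sits over the end nest with its edges at rows 201 to 338. That is about 3 mm towards the rack's end compared with g2, so I'll correct by 2 mm while lowering.

arm_command([
  [[-0.002,0.001,0.011,0,0,0],[0,0,0.011,0,0,0],[0,0,0,0,0,0],[0,0,0,0,0,0]],
])

```text
time_s: 37.15
tcp_pos: [0.6337, 0.0849, 0.0135]
orientation: [[-0.081, -0.997, -0.001], [-0.997, 0.081, -0.0], [0.0, 0.001, -1.0]]
ft_force: [-0.1, -1.2, -0.7]
width: 0.0406
gripper_force: 64.8
```

arm_command([
  [[0,0,0,0,0,0],[0,0,0,0,0,0],[0,0,0,0,0,0],[0,0,0,0,0,0],[0,0,-0.025,0,0,0],[0,0,-0.04,0,0,0],[0,0,-0.04,0,0,0]],
], hand=-1)

```text
time_s: 38.02
tcp_pos: [0.6337, 0.0848, 0.1201]
orientation: [[-0.081, -0.997, -0.0], [-0.997, 0.081, 0.0], [-0.0, 0.0, -1.0]]
ft_force: [1.1, 0.1, -0.6]
width: 0.0855
gripper_force: 0.0
```

arm_command([
  [[0.032,0.0205,0,0,0,7.5],[0.0345,0.016,0,0,0,7.6],[0.036,0.0115,0,0,0,7.5],[0.0375,0.0065,0,0,0,7.6],[0.038,0.0015,0,0,0,7.5],[0.038,-0.0035,0,0,0,7.6],[0.037,-0.0085,0,0,0,7.5],[0.0355,-0.013,0,0,0,7.6]],
])

```text
time_s: 39.02
tcp_pos: [0.4497, -0.1582, 0.1191]
orientation: [[-0.908, -0.418, 0.0], [-0.418, 0.908, -0.0], [-0.0, -0.0, -1.0]]
ft_force: [-0.0, 0.5, -0.5]
width: 0.0854
gripper_force: 0.0
```

arm_command([
  [[0.0245,-0.013,0,0,0,10.1],[0.022,-0.017,0,0,0,10],[0.0185,-0.0205,0,0,0,10.1],[0.015,-0.0235,0,0,0,10],[0.0105,-0.026,0,0,0,10.1],[0.006,-0.0275,0,0,0,10]],
])

```text
time_s: 39.78
tcp_pos: [0.3483, -0.2909, 0.1191]
orientation: [[-0.813, 0.583, 0.0], [0.583, 0.813, -0.0], [-0.0, -0.0, -1.0]]
ft_force: [0.1, -0.1, 0.2]
width: 0.0854
gripper_force: 0.0
```

```bash
python3 chk.py r3; python3 - <<'E'
from h import *
rows([.3487,-.2937,.12],144.7,[(.5,-.25,.12,115,5),(.6454,-.2178,.12,94.65,5)])
E
```

```text
[ 347.9 -291.8  119.1] 144.3045309895891 39.875
(array([ 349.2, -292.8,  -35.2]), np.float64(0.12733091826011728))
scene (array([ 348.8, -293.7,  -34.9]), np.float64(0.09175542462351118))
0 max 0.030 [[-0.0196,0.0246,0,0,0,5.9],[-0.017,0.0265,0,0,0,5.9],[-0.0142,0.0281,0,0,0,6],[-0.0112,0.0295,0,0,0,5.9],[-0.0081,0.0304,0,0,0,6]]
1 max 0.030 [[-0.0065,0.0291,0,0,0,4.1],[-0.0043,0.0295,0,0,0,4.1],[-0.0022,0.0297,0,0,0,4],[-0.0002,0.0298,0,0,0,4.1],[0.0019,0.0297,0,0,0,4]]
```

arm_command([
  [[-0.0017,-0.0005,0.028,0,0,0],[0,0,0.028,0,0,0],[0,0,0.028,0,0,0],[0,0,0.026,0,0,0],[0,0,0,0,0,0]],
])

```text
time_s: 40.55
tcp_pos: [0.3496, -0.2902, 0.008]
orientation: [[-0.817, 0.576, -0.002], [0.576, 0.817, 0.002], [0.003, 0.001, -1.0]]
ft_force: [-0.8, -0.2, 0.3]
width: 0.0854
gripper_force: 0.0
```

arm_command([
  [[0,0,0,0,0,0],[0,0,0,0,0,0],[0,0,0,0,0,0],[0,0,0,0,0,0],[0,0,0,0,0,0],[0,0,0,0,0,0],[0,0,-0.037,0,0,0],[0,0,-0.037,0,0,0],[0,0,-0.037,0,0,0],[0,0,0,0,0,0]],
], hand=1)

```text
time_s: 41.8
tcp_pos: [0.351, -0.2927, 0.1225]
orientation: [[-0.816, 0.578, 0.003], [0.578, 0.816, -0.004], [-0.005, -0.001, -1.0]]
ft_force: [-0.6, -0.2, -1.5]
width: 0.0404
gripper_force: 62.1
```

arm_command([
  [[-0.0195,0.0245,0,0,0,5.9],[-0.017,0.0265,0,0,0,5.9],[-0.014,0.028,0,0,0,6],[-0.011,0.0295,0,0,0,5.9],[-0.008,0.0305,0,0,0,6],[-0.0065,0.029,0,0,0,4.1],[-0.0045,0.0295,0,0,0,4.1],[-0.002,0.0295,0,0,0,4],[0,0.03,0,0,0,4.1],[0.002,0.0295,0,0,0,4]],
])

```text
time_s: 43.05
tcp_pos: [0.6466, -0.2148, 0.119]
orientation: [[-0.079, 0.997, -0.001], [0.997, 0.079, 0.0], [0.001, -0.001, -1.0]]
ft_force: [0.1, -0.3, -1.7]
width: 0.0404
gripper_force: 62.1
```

```bash
python3 - <<'E'
from h import *
[grab_frame('top') for i in range(5)];p,y,s=pose();print(p,y%360,s['width'],s['gripper_force'])
rows(p,y%360,[(.6454,-.2178,.0145,94.65,5)])
rows([.6454,-.2178,.12],94.65,[(.50,-.09,.25,137,8),(.42,.01,.25,180,8)])
E
```

```text
[ 0.6452521  -0.2152309   0.11926905] 94.73104871945871 0.040784395150177295 62.091829776763916
0 max 0.021 [[-0.0005,0,0.021,0,0,0],[-0.0005,0,0.0209,0,0,0],[-0.0005,0,0.021,0,0,0],[-0.0005,0,0.0209,0,0,0],[-0.0006,-0.0001,0.021,0,0,0.1]]
0 max 0.024 [[0.0174,-0.0168,-0.0162,0,0,-5.3],[0.0189,-0.0151,-0.0163,0,0,-5.3],[0.0202,-0.0133,-0.0162,0,0,-5.3],[0.0213,-0.0114,-0.0163,0,0,-5.3],[0.0223,-0.0094,-0.0162,0,0,-5.3],[0.0231,-0.0073,-0.0163,0,0,-5.3],[0.0237,-0.0052,-0.0162,0,0,-5.3],[0.024,-0.0029,-0.0163,0,0,-5.2]]
1 max 0.011 [[0.0158,0.0023,0,0,0,-5.4],[0.0156,0.0038,0,0,0,-5.4],[0.0151,0.0052,0,0,0,-5.4],[0.0146,0.0066,0,0,0,-5.4],[0.0139,0.008,0,0,0,-5.4],[0.0131,0.0093,0,0,0,-5.3],[0.0121,0.0104,0,0,0,-5.4],[0.0111,0.0115,0,0,0,-5.3]]
```

arm_command([
  [[-0.003,0,0.03,0,0,0],[0,0,0.03,0,0,0],[0,0,0.025,0,0,0],[0,0,0.012,0,0,0],[0,0,0.008,0,0,0],[0,0,0,0,0,0],[0,0,0,0,0,0]],
])

```text
time_s: 44.18
tcp_pos: [0.6466, -0.2185, 0.0158]
orientation: [[-0.082, 0.997, 0.001], [0.997, 0.082, -0.0], [-0.001, 0.001, -1.0]]
ft_force: [-0.7, 0.0, -0.7]
width: 0.0405
gripper_force: 62.1
```

arm_command([
  [[0,0,0,0,0,0],[0,0,0,0,0,0],[0,0,0,0,0,0],[0,0,0,0,0,0],[0,0,-0.025,0,0,0],[0,0,-0.04,0,0,0],[0,0,-0.04,0,0,0]],
], hand=-1)

```text
time_s: 45.05
tcp_pos: [0.646, -0.2182, 0.1211]
orientation: [[-0.082, 0.997, -0.0], [0.997, 0.082, 0.0], [0.0, -0.0, -1.0]]
ft_force: [0.6, 0.6, -0.6]
width: 0.0852
gripper_force: 0.0
```

arm_command([
  [[0.0175,-0.017,-0.016,0,0,-5.3],[0.019,-0.015,-0.016,0,0,-5.3],[0.02,-0.0135,-0.016,0,0,-5.3],[0.0215,-0.0115,-0.016,0,0,-5.3],[0.0225,-0.0095,-0.016,0,0,-5.3],[0.023,-0.0075,-0.016,0,0,-5.3],[0.0235,-0.005,-0.016,0,0,-5.3],[0.024,-0.003,-0.016,0,0,-5.2]],
])

```text
time_s: 46.05
tcp_pos: [0.4996, -0.09, 0.2486]
orientation: [[-0.733, 0.68, 0.0], [0.68, 0.733, -0.0], [-0.0, 0.0, -1.0]]
ft_force: [0.4, 1.1, 1.0]
width: 0.0849
gripper_force: 0.0
```

arm_command([
  [[0.016,0.0025,0,0,0,-5.4],[0.0155,0.004,0,0,0,-5.4],[0.015,0.005,0,0,0,-5.4],[0.0145,0.0065,0,0,0,-5.4],[0.014,0.008,0,0,0,-5.4],[0.013,0.0095,0,0,0,-5.3],[0.012,0.0105,0,0,0,-5.4],[0.011,0.0115,0,0,0,-5.3],[0,0,0,0,0,0]],
])

```text
time_s: 47.18
tcp_pos: [0.4203, 0.0101, 0.2482]
orientation: [[-1.0, -0.0, 0.0], [-0.0, 1.0, -0.0], [-0.0, -0.0, -1.0]]
ft_force: [0.3, -0.3, 0.5]
width: 0.0855
gripper_force: 0.0
```

```bash
python3 - <<'E'
from h import *
[grab_frame('top') for i in range(3)]
d=snap('wrist','w3');p,y,s=pose();print(p,y,s['time_s'])
t=snap('scene','s3')
a=cv2.resize(d['img'][:,:,::-1],None,fx=.85*1.0,fy=.85); 
i=cv2.resize(d['img'][:,:,::-1],(784,588),interpolation=cv2.INTER_CUBIC);cv2.imwrite('pics/w3b.png',i)
j=cv2.resize(t['img'][215:305,165:405,::-1],None,fx=3.3,fy=3.3,interpolation=cv2.INTER_CUBIC);cv2.imwrite('pics/s3c.png',j)
E
```

```text
[0.42107762 0.00928963 0.24795111] 179.87269037876735 47.375
```

View pics/w3b.png

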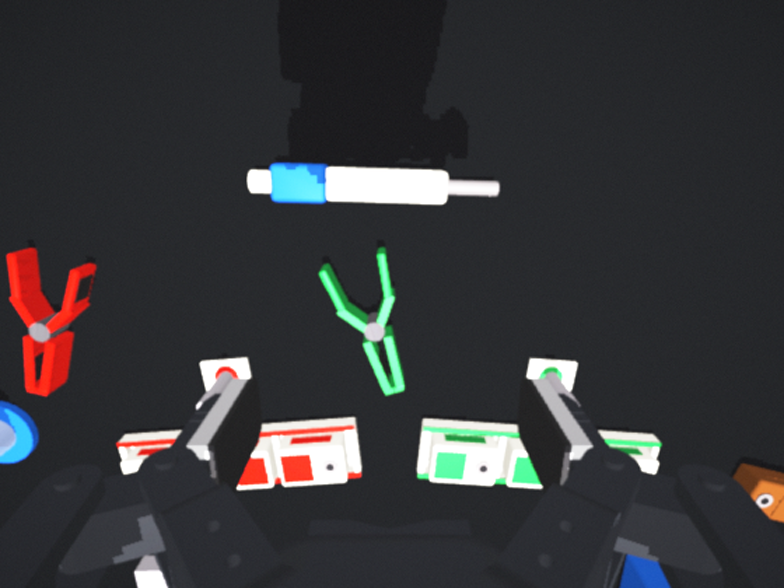

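View pics/s3c.png

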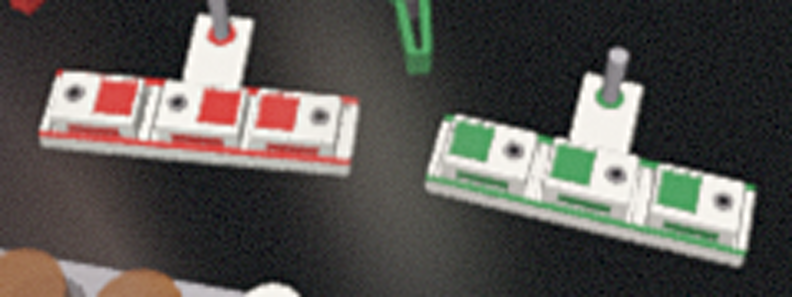

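All six cassettes lie flat in their nests with tags up, and the pipette and decoys have not moved. The green clamp shows its hinge at (374,331), tips at (396,391), and grip ends at (324,266) and (381,249). Now the green clamp.

```bash
python3 - <<'E'
from h import *
d=load('w3');k=1/1.4
P={n:onz(d,u*k,v*k,.026)[:2]*1e3 for n,(u,v) in dict(h=(374,331),tip=(396,391),gl=(324,266),gr=(381,249)).items()}
print({n:np.round(v,1) for n,v in P.items()})
a=lambda v:np.degrees(np.arctan2(v[1],v[0]))
m=(P['gl']+P['gr'])/2
print(a(P['tip']-P['h']),a(P['h']-m),a(P['tip']-m), np.linalg.norm(P['tip']-P['h']),np.linalg.norm(P['h']-m))
# fit: model outline from colour centroid
i=d['img'].astype(int); msk=(i[:,:,1]-np.maximum(i[:,:,0],i[:,:,2])>35).astype(np.uint8)
n,l,st,c=cv2.connectedComponentsWithStats(msk); j=1+np.argmin(np.linalg.norm(c[1:]-np.array([365,320])*k,axis=1)); print(st[j],c[j])
th=17.4;h=P['h']; e=np.array([np.cos(np.radians(th)),np.sin(np.radians(th))])
g=h-46*e;print('grasp',g)
p,y,s=pose()
rows(p,y,[(g[0]/1e3,g[1]/1e3,.08,180+th,5),(g[0]/1e3,g[1]/1e3,.002,180+th,4)])
E
```

```text
{'h': array([495.1,  -3.5]), 'tip': array([555.,  16.]), 'gl': array([436. , -44.8]), 'gr': array([421.6,   3.2])}
18.0871688493881 14.597876595634004 16.268722604730574 62.97791583618228 68.53950593404903
[ 259  176   31  107 1111] [275.06930693 240.23672367]
grasp [451.22366187 -17.30273675]
0 max 0.034 [[-0.006,-0.0053,0.0336,0,0,-3.5],[-0.0057,-0.0057,0.0336,0,0,-3.5],[-0.0054,-0.006,0.0336,0,0,-3.5],[-0.005,-0.0063,0.0336,0,0,-3.5],[-0.0046,-0.0066,0.0335,0,0,-3.5]]
1 max 0.019 [[0,0,0.0195,0,0,0],[0,0,0.0195,0,0,0],[0,0,0.0195,0,0,0],[0,0,0.0195,0,0,0]]
```

arm_command([
  [[-0.006,-0.005,0.034,0,0,-3.3],[-0.0055,-0.0055,0.034,0,0,-3.3],[-0.0055,-0.006,0.034,0,0,-3.3],[-0.005,-0.006,0.033,0,0,-3.3],[-0.0045,-0.0065,0.033,0,0,-3.3],[0,0,0,0,0,0],[0,0,0,0,0,0]],
])

```text
time_s: 48.3
tcp_pos: [0.4508, -0.0163, 0.0809]
orientation: [[-0.959, -0.282, 0.001], [-0.282, 0.959, -0.0], [-0.0, -0.0, -1.0]]
ft_force: [0.1, 0.3, 0.4]
width: 0.0855
gripper_force: 0.0
```

```bash
python3 - <<'E'
from h import *
[grab_frame('top') for i in range(3)]
d=snap('wrist','gc');p,y,s=pose();print(p,y%360)
i=d['img'].copy()
# predicted model overlay: hinge, tip, pads
def pt(x,yy,h=(.4951,-.0035),th=16.5,z=.026):
    c,s_=np.cos(np.radians(th)),np.sin(np.radians(th));return proj(d,(h[0]+c*x-s_*yy,h[1]+s_*x+c*yy,z))
for x,yy in((0,0),(.063,0),(-.046,.027),(-.046,-.027),(-.066,0)):
    u=pt(x,yy);cv2.circle(i,tuple(int(round(a)) for a in u),2,(255,0,255),-1)
j=cv2.resize(i[:,:,::-1],(784,588),interpolation=cv2.INTER_CUBIC);cv2.imwrite('pics/gc.png',j)
rows(p,y%360,[(.451,-.0166,.003,196.5,4)])
E
```

```text
[ 0.4509249  -0.01620767  0.08096152] 196.45266213033284
0 max 0.019 [[0,-0.0001,0.0195,0,0,0],[0,-0.0001,0.0195,0,0,0],[0,-0.0001,0.0195,0,0,0],[0,-0.0001,0.0195,0,0,0]]
```

View pics/gc.png

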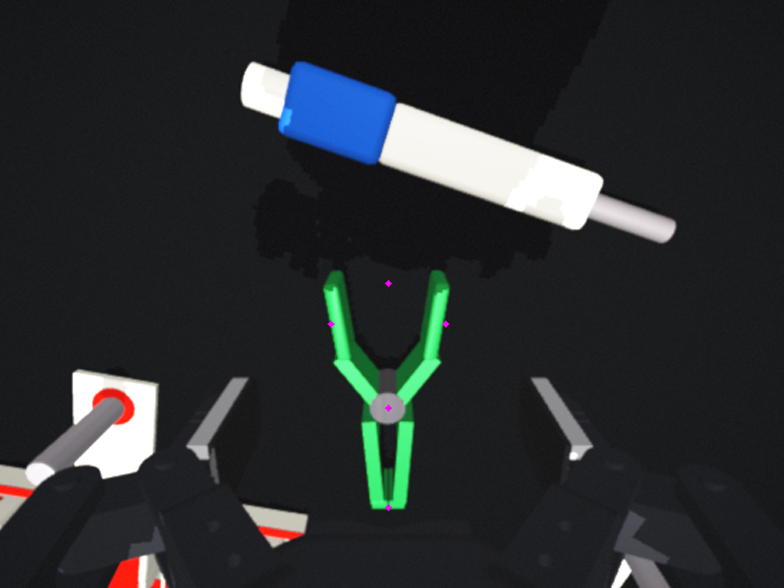

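The overlay of the clamp model matches the picture: hinge (388,408), tip (388,507), and pad dots on both grips at (331,323) and (446,323).

arm_command([
  [[0,0,0.02,0,0,0],[0,0,0.02,0,0,0],[0,0,0.02,0,0,0],[0,0,0.018,0,0,0],[0,0,0,0,0,0],[0,0,0,0,0,0]],
])

```text
time_s: 49.25
tcp_pos: [0.4509, -0.0162, 0.0028]
orientation: [[-0.959, -0.284, 0.001], [-0.284, 0.959, -0.0], [-0.001, -0.0, -1.0]]
ft_force: [-0.2, -0.2, -0.6]
width: 0.0852
gripper_force: 0.0
```

arm_command([
  [[0,0,0,0,0,0],[0,0,0,0,0,0],[0,0,0,0,0,0],[0,0,0,0,0,0],[0,0,0,0,0,0],[0,0,0,0,0,0],[0,0,0,0,0,0],[0,0,0,0,0,0]],
], hand=0.4)

```text
time_s: 50.25
tcp_pos: [0.4514, -0.0164, 0.0033]
orientation: [[-0.959, -0.284, 0.002], [-0.284, 0.959, -0.0], [-0.002, -0.001, -1.0]]
ft_force: [-4.1, -0.7, 22.9]
width: 0.0271
gripper_force: 57.2
```

arm_command([
  [[0,0,-0.01,0,0,0],[0,0,-0.02,0,0,0],[0,0,-0.025,0,0,0],[0,0,0,0,0,0],[0,0,0,0,0,0]],
])

```text
time_s: 50.88
tcp_pos: [0.4502, -0.0161, 0.0566]
orientation: [[-0.959, -0.284, -0.0], [-0.284, 0.959, 0.0], [0.0, 0.0, -1.0]]
ft_force: [-0.1, -0.1, -2.0]
width: 0.0268
gripper_force: 58.5
```

```bash
python3 - <<'E'
from h import *
p,y,s=pose();print(p,y%360,s['width'],s['gripper_force'],s['ft_force'])
snap('wrist','gch');d=load('gch');cv2.imwrite('pics/gch.png',cv2.resize(d['img'][:,:,::-1],(784,588),interpolation=cv2.INTER_CUBIC))
rows(p,y%360,[(.407,.1768,.058,175.4,8)])
E
```

```text
[ 0.45021779 -0.01614162  0.05657023] 196.4756819655444 0.02684258956124228 58.53916748659685 [-0.09795568 -0.12148742 -1.98104134]
0 max 0.024 [[-0.0017,0.0247,-0.0002,0,0,2.6],[-0.0005,0.0247,-0.0002,0,0,2.6],[0.0006,0.0247,-0.0002,0,0,2.6],[0.0017,0.0247,-0.0002,0,0,2.7],[0.0029,0.0245,-0.0002,0,0,2.6],[0.004,0.0244,-0.0001,0,0,2.7],[0.0051,0.0242,-0.0002,0,0,2.6],[0.0061,0.0239,-0.0001,0,0,2.7]]
```

View pics/gch.png

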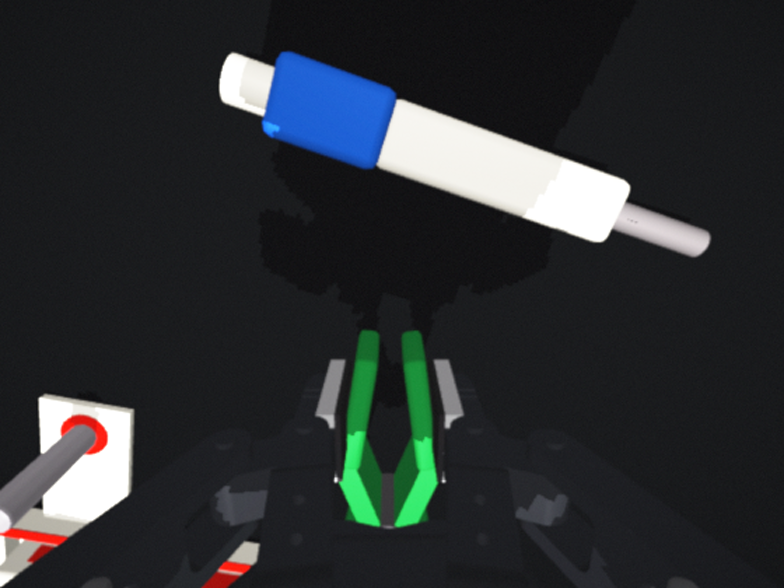

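The clamp is held symmetrically, grips squeezed between the pads. The grip ends are at (369,334) and (412,334), and the kinks at (340,484) and (437,484).

```bash
python3 - <<'E'
from h import *
k=1/1.4
def loc(d,u,v,z,p,y):
    return np.round((Rz(y).T@(onz(d,u*k,v*k,z)-p))*1e3,1)
d=load('gch')
for n,(u,v) in dict(endL=(369,334),endR=(412,334),kinkL=(340,484),kinkR=(437,484)).items(): print(n,loc(d,u,v,.0793,np.array([.4502,-.0161,.0566]),196.48))
d=load('gc')
for n,(u,v) in dict(hinge=(388,408),endL=(328,288),endR=(448,290),kinkL=(337,362),kinkR=(438,362)).items(): print('before',n,loc(d,u,v,.026,np.array([.4509,-.0162,.081]),196.45))
E
```

```text
endL [ 27.9  -5.7 -22.7]
endR [ 27.9   6.8 -22.7]
kinkL [-25.2 -15.9 -22.7]
kinkR [-25.3  15.9 -22.7]
before hinge [-46.4  -0.3  55. ]
before endL [ 17.4 -28.1  55. ]
before endR [16.4 27.5 55. ]
before kinkL [-20.5 -25.3  55. ]
before kinkR [-20.5  24.2  55. ]
```

```bash
cat >> h.py <<'E'
def gmask(d,green=True):
    i=d['img'].astype(int)
    return (i[:,:,1]-np.maximum(i[:,:,0],i[:,:,2])>30) if green else (i[:,:,0]-np.maximum(i[:,:,1],i[:,:,2])>40)
def asc(d,c,r=(16,14),green=True):
    u,v=[int(round(a)) for a in proj(d,c)]; m=gmask(d,green); g=d['img'].max(2)
    print('cols from',u-r[0])
    for y in range(v-r[1],v+r[1]): print(y,''.join('#' if m[y,x] else ('+' if g[y,x]>90 else '.') for x in range(u-r[0],u+r[0])))
E
python3 - <<'E'
from h import *
p,y,s=pose();print(p,y%360)
e=Rz(y)[:,0]; c=p-e*.08; c[2]=.07
for n in('scene','top'): d=snap(n,n+'gc'); asc(d,c,(20,16)); print('pred tip z.08/.054',proj(d,[*(p-e*.112)[:2],.08]),proj(d,[*(p-e*.112)[:2],.054]),'hinge',proj(d,[*(p-e*.05)[:2],.08]))
E
```

```text
[ 0.4499949  -0.01609594  0.05630805] 196.47615239975232
cols from 271
195 ...........######....####...............
196 ...........#######..####................
197 ...........#######..####................
198 ............#####++++###................
199 ............####+++++++#................
200 .............##++++++++.................
201 ..............#.+++++++.#...............
202 .............###+++++++###..............
203 .............###+.....+####.............
204 .............###+......####.............
205 .............###.......####.............
206 .............###.......#####............
207 ............####.......#####............
208 ............####.......######...........
209 ............####.......#.####...........
210 ............####.......#.#####..........
211 ............###...........####..........
212 ............###...........####..........
213 ...........####............####.........
214 ...........####............####.........
215 ...........####............#####........
216 ...........####.............####........
217 ...........###+.............####...
[... 1382 characters left out ...]
++++++
203 ...+++++++++++++++++++++++++++++++++++++
204 ...+++++++++++++++++++++++++++++++++++++
205 ...+++++++++++++++++++++++++++++++++++++
206 ..++++++++++++++++++++++++++++++++++++++
207 ..++++++++++++++++++++++++++++++++++++++
208 ..++++++++++++++++++++++++++++++++++++++
209 .+++++++++++++++++++++++++++++++++++++++
210 .+++++++++++++++++++++++++++++++++++++++
211 .+++++++++++++++++++++++++++++++++++++++
212 .+++++++++++++++++++++++++++++++++++++++
213 .+++++++++++++++++++++++++++++++++++++++
214 ++++++++++++++++++++++++++++++++++++++++
215 ++++++++++++++++++++++++++++++++++++++++
pred tip z.08/.054 [264.10768122 189.38310207] [264.23623521 190.60497194] hinge [270.36615087 209.96347418]
```

The mask from the scene camera shows the jaws open about 30 mm with tips ending at row 225. This matches a level clamp with its hinge about 50 mm ahead of the TCP (prediction: row 224.6).

arm_command([
  [[-0.0015,0.0245,0,0,0,2.6],[-0.0005,0.0245,0,0,0,2.6],[0.0005,0.0245,0,0,0,2.6],[0.0015,0.0245,0,0,0,2.7],[0.003,0.0245,0,0,0,2.6],[0.004,0.0245,0,0,0,2.7],[0.005,0.024,0,0,0,2.6],[0.006,0.024,0,0,0,2.7],[0,0,0,0,0,0],[0,0,0,0,0,0]],
])

```text
time_s: 52.28
tcp_pos: [0.4075, 0.1757, 0.0567]
orientation: [[-0.997, 0.08, -0.001], [0.08, 0.997, -0.0], [0.001, -0.0, -1.0]]
ft_force: [0.4, -0.5, -1.1]
width: 0.0272
gripper_force: 58.7
```

```bash
python3 - <<'E'
from h import *
[grab_frame('top') for i in range(3)]
p,y,s=pose();print(p,y%360,s['width'],s['gripper_force'])
rows(p,y%360,[(.4031,.1771,.009,175.4,5)])
# remeasure pin from held view
d=snap('scene','sp'); asc(d,(.5526,.165,.05),(14,22))
print([proj(d,(.5526,.165,z)) for z in(.06,.004)])
E
```

```text
[0.40778169 0.17541906 0.05686918] 175.34839715460856 0.02662839716788321 58.658153330907226
0 max 0.010 [[0.001,0.0003,0.0096,0,0,0],[0.001,0.0002,0.0096,0,0,0],[0.0009,0.0003,0.0096,0,0,0],[0.001,0.0002,0.0095,0,0,0],[0.0009,0.0003,0.0096,0,0,-0.1]]
cols from 338
211 .......####.............###.
212 .......####.............####
213 ......#####.............####
214 ......#####.............####
215 ......####..............####
216 ......####.............#####
217 ......####.............#####
218 ......####.............####.
219 ......###..............####.
220 .......##..............###..
221 ......................####..
222 ......................####..
223 ......................####..
224 .......................##...
225 ............................
226 ............................
227 ............................
228 ............................
229 .............+++............
230 ............+++++...........
231 ...........+++++++..........
232 ...........+++++++..........
233 ...........++++++...........
234 ...........++++++...........
235 ...........+++++............
236 ...........+++++............
237 ....++++...+++++............
238 ....++++++++++++............
239 ...++++++++++++++...........
240 ...++++++++++++++++++.......
241 ...+++++++++++++++++++......
242 ...+++++#+++++++++++++......
243 ..++++++#++++++#++++++......
244 ..++++++##++++##++++++......
245 ..++++++##++++##+++++.......
246 ..+++++++######++++++.......
247 .+++++++++#####++++++.......
248 .++++++++++++++++++++.......
249 .++++++++++++++++++++.......
250 .+++++++++++++++++++........
251 ++++++++++++++++++++........
252 ++++++++++++++++++++........
253 ++++++++++++++++++++........
254 +++++++++++++++++++.........
[array([351.98857186, 230.89859424]), array([349.33783757, 243.81849158])]
```

arm_command([
  [[0.0045,0.0015,0.02,0,0,0],[0,0,0.02,0,0,0],[0,0,0.007,0,0,0],[0,0,0,0,0,0],[0,0,0,0,0,0]],
])

```text
time_s: 53.1
tcp_pos: [0.4038, 0.1778, 0.0105]
orientation: [[-0.997, 0.081, 0.001], [0.081, 0.997, 0.0], [-0.001, 0.0, -1.0]]
ft_force: [-0.2, -0.1, -1.1]
width: 0.027
gripper_force: 58.7
```

```bash
python3 - <<'E'
from h import *
[grab_frame('top') for i in range(2)]
p,y,s=pose();print(p,y%360,s['width'],s['gripper_force'],s['ft_force'])
rows(p,y%360,[(.4629,.1723,.010,175.36,5)])
d=snap('scene','sp2'); asc(d,(.5526,.165,.03),(14,20))
e=Rz(y)[:,0];print('tip pred',[proj(d,[*(p-e*.113)[:2],z]) for z in(.005,.031)])
E
```

```text
[0.40375079 0.17785567 0.01052312] 175.37177955787786 0.026806772262271853 58.71231304015964 [ 1.19166596  0.31489022 -0.36267484]
0 max 0.012 [[-0.0119,-0.0002,0.0001,0,0,0],[-0.0119,-0.0001,0.0001,0,0,0],[-0.0119,-0.0002,0.0001,0,0,0],[-0.0119,-0.0001,0.0001,0,0,0],[-0.0118,-0.0002,0.0001,0,0,0]]
cols from 337
218 .........####..........####.
219 ........#####..........####.
220 ........####...........####.
221 .......#####...........####.
222 .......####............####.
223 .......####.............###.
224 .......####.............###.
225 ......####.............####.
226 ......####.............####.
227 ......####.............####.
228 ......###..............####.
229 ......###.....+++......###..
230 .......##....+++++....####..
231 ............+++++++...####..
232 ............+++++++...###...
233 ............++++++....###...
234 ............++++++..........
235 ............++++++..........
236 ............+++++...........
237 .....++++...+++++...........
238 .....++++++++++++...........
239 ....++++++++++++++..........
240 ....++++++++++++++++++......
241 ....+++++++++++++++++++.....
242 ....+++++#+++++++++++++.....
243 ...++++++#++++++#++++++.....
244 ...++++++##++++##++++++.....
245 ...++++++##++++##+++++......
246 ...+++++++#######+++++......
247 ..+++++++++####+++++++......
248 ..++++++++++++++++++++......
249 ..++++++++++++++++++++......
250 ..+++++++++++++++++++.......
251 .++++++++++++++++++++.......
252 .++++++++++++++++++++.......
253 .++++++++++++++++++++.......
254 .+++++++++++++++++++........
255 ++++++++++++++++++++........
256 ++++++++++++++++++++........
257 ++++++++++++++++++++........
tip pred [array([352.20780816, 232.70099351]), array([353.44151216, 226.73678283])]
```

arm_command([
  [[-0.012,0,0,0,0,0],[-0.012,0,0,0,0,0],[-0.012,-0.0005,0,0,0,0],[-0.012,0,0,0,0,0],[-0.0115,0,0,0,0,0],[0,0,0,0,0,0],[0,0,0,0,0,0]],
])

```text
time_s: 54.12
tcp_pos: [0.4621, 0.1725, 0.0098]
orientation: [[-0.997, 0.081, -0.001], [0.081, 0.997, -0.0], [0.001, -0.0, -1.0]]
ft_force: [-0.5, -0.5, -1.7]
width: 0.0268
gripper_force: 58.7
```

```bash
python3 - <<'E'
from h import *
[grab_frame('top') for i in range(2)]
p,y,s=pose();print(p,y%360,s['width'],s['gripper_force'],s['ft_force'])
d=snap('scene','sp3'); asc(d,(.5526,.165,.03),(14,20))
e=Rz(y)[:,0];print('tip pred',[proj(d,[*(p-e*.113)[:2],z]) for z in(.005,.031)])
E
```

```text
[0.46205247 0.17253685 0.00994831] 175.38960710756353 0.0269884993212962 58.716101848986 [-0.02098992  0.49509066 -0.96880596]
cols from 337
218 ............####......####+.
219 ............####.....####++.
220 ............####....#####+..
221 ............#####...#####...
222 ............#####..######...
223 ............###++.+######...
224 ............#++++++#####....
225 ..............++++++####....
226 ..........###.+++++++##.....
227 .........####.++++++##......
228 .........####....+++##......
229 ........#####.+++..####.....
230 ........####++++++.####.....
231 .......#####+++++++####.....
232 .......#####+++++++####.....
233 ......#####.++++++.####.....
234 .....######.++++++.####.....
235 .....####...+++++..####.....
236 ....#####...+++++..####.....
237 ....####....+++++..####.....
238 ...####..++++++++..####.....
239 ...####.++++++++++.####.....
240 ..####.++++++++++++####.....
241 ..####+++++++++++++####.....
242 ..####+++#+++++++++####.....
243 ..###++++#++++++#++####.....
244 ..###++++##++++##++####.....
245 .####++++##++++##++####.....
246 .###++++++#######++###......
247 .###+++++++####++++###......
248 ..+++++++++++++++++###......
249 ..+++++++++++++++++###......
250 ..++++++++++++++++###.......
251 .++++++++++++++++++##.......
252 .++++++++++++++++++++.......
253 .++++++++++++++++++++.......
254 .+++++++++++++++++++........
255 ++++++++++++++++++++........
256 ++++++++++++++++++++........
257 ++++++++++++++++++++........
tip pred [array([347.89669791, 250.48485039]), array([349.09219139, 244.65162736])]
```

arm_command([
  [[0,0,0.0015,0,0,0],[0,0,0,0,0,0],[0,0,0,0,0,0]],
])

```text
time_s: 54.65
tcp_pos: [0.4625, 0.1725, 0.0085]
orientation: [[-0.997, 0.081, -0.0], [0.081, 0.997, 0.0], [0.0, 0.0, -1.0]]
ft_force: [0.0, -0.1, -0.4]
width: 0.0265
gripper_force: 58.7
```

arm_command([
  [[0,0,0,0,0,0],[0,0,0,0,0,0],[0,0,0,0,0,0],[0,0,0,0,0,0]],
], hand=-0.1)

```text
time_s: 55.15
tcp_pos: [0.4626, 0.1725, 0.0085]
orientation: [[-0.997, 0.081, 0.0], [0.081, 0.997, 0.0], [-0.0, 0.0, -1.0]]
ft_force: [0.2, -0.0, -0.2]
width: 0.0472
gripper_force: 5.2
```

arm_command([
  [[0,0,0,0,0,0],[0,0,0,0,0,0],[0,0,0,0,0,0],[0,0,0,0,0,0],[0,0,0,0,0,0],[0,0,0,0,0,0]],
], hand=-1)

```text
time_s: 55.9
tcp_pos: [0.4625, 0.1725, 0.0085]
orientation: [[-0.997, 0.081, -0.0], [0.081, 0.997, 0.0], [0.0, 0.0, -1.0]]
ft_force: [-0.5, 0.8, -0.4]
width: 0.0855
gripper_force: 0.0
```

arm_command([
  [[0,0,-0.01,0,0,0],[0,0,-0.02,0,0,0],[0,0,-0.03,0,0,0],[0,0,-0.04,0,0,0],[0,0,-0.04,0,0,0],[0,0,-0.04,0,0,0],[0,0,-0.04,0,0,0]],
])

```text
time_s: 56.78
tcp_pos: [0.4622, 0.1725, 0.2306]
orientation: [[-0.997, 0.081, 0.001], [0.081, 0.997, 0.0], [-0.001, 0.0, -1.0]]
ft_force: [0.4, 0.8, 1.0]
width: 0.0855
gripper_force: 0.0
```

```bash
python3 - <<'E'
from h import *
[grab_frame('top') for i in range(2)]
p,y,s=pose();print(p,y%360,s['width'],s['time_s'])
snap('wrist','gdone');d=snap('scene','sp4'); asc(d,(.5326,.165,.03),(18,24))
e=Rz(175.38)[:,0]
for z in(.005,.031): print('pred pin-40 hinge, tip',proj(d,[.5127,.1682,z]),proj(d,[.5755,.1631,z]),proj(d,[.447,.1735,z]))
rows(p,y%360,[(.42,-.2,.22,175.4,10)])
E
```

```text
[0.46387875 0.17281363 0.23277951] 175.3813139857018 0.08569163230433234 56.875
cols from 333
208 ................###.............###.
209 ...............####............####.
210 ...............####............####.
211 ...............###.............###..
212 ...............###.............###..
213 ...............###............####..
214 ..............####............####..
215 ..............####............###...
216 ..............####...........####...
217 ..............####...........####...
218 ..............#####.........####....
219 .............######........#####....
220 .............#######......######....
221 .............#######.....#######....
222 ..............######....#######.....
223 ..............#####+++++#######.....
224 ...............###++++++#######.....
225 ...............##+++++++######......
226 ...............##++++++++#####......
227 ...............###.+++++####........
228 ...............###..+..####.........
229 ..............###++++..####.........
230 ..............###++++++###..........
231 ..............##+++++++###..........
232 .............###++
[... 789 characters left out ...]
........
252 .....++++++++++++++++++++...........
253 .....++++++++++++++++++++...........
254 .....+++++++++++++++++++............
255 ....++++++++++++++++++++............
pred pin-40 hinge, tip [352.1407705  231.56073256] [347.72501028 250.72272144] [356.46106625 212.75431016]
pred pin-40 hinge, tip [353.37093431 225.58871078] [348.91796023 244.89136309] [357.72277389 206.66485401]
0 max 0.037 [[0.0014,-0.0375,0.0013,0,0,0],[0.0014,-0.0375,0.0013,0,0,0],[0.0014,-0.0375,0.0013,0,0,0],[0.0014,-0.0375,0.0013,0,0,0],[0.0014,-0.0375,0.0013,0,0,0],[0.0013,-0.0375,0.0013,0,0,0],[0.0014,-0.0375,0.0012,0,0,0],[0.0013,-0.0375,0.0013,0,0,0],[0.0014,-0.0376,0.0012,0,0,0],[0.0013,-0.0375,0.0013,0,0,0]]
```

```bash
python3 - <<'E'
from h import *
p,y,s=pose()
rows(p,y%360,[(.4508,-.2,.2,167,9),(.4508,-.2863,.082,164,4)])
E
```

```text
0 max 0.041 [[-0.002,-0.0414,0.0032,0,0,0.9],[-0.0027,-0.0413,0.0032,0,0,0.9],[-0.0033,-0.0413,0.0033,0,0,0.9],[-0.004,-0.0412,0.0032,0,0,0.9],[-0.0046,-0.0412,0.0033,0,0,1],[-0.0053,-0.0411,0.0032,0,0,0.9],[-0.006,-0.041,0.0033,0,0,1],[-0.0067,-0.0408,0.0032,0,0,0.9],[-0.0073,-0.0408,0.0033,0,0,1]]
1 max 0.029 [[-0.0049,-0.021,0.0295,0,0,0.7],[-0.0051,-0.021,0.0295,0,0,0.8],[-0.0054,-0.0209,0.0295,0,0,0.7],[-0.0057,-0.0207,0.0295,0,0,0.8]]
```

arm_command([
  [[-0.002,-0.0415,0.003,0,0,0.9],[-0.0025,-0.0415,0.003,0,0,0.9],[-0.0035,-0.0415,0.0035,0,0,0.9],[-0.004,-0.041,0.003,0,0,0.9],[-0.0045,-0.041,0.0035,0,0,1],[-0.0055,-0.041,0.003,0,0,0.9],[-0.006,-0.041,0.0035,0,0,1],[-0.0065,-0.041,0.003,0,0,0.9],[-0.0075,-0.041,0.0035,0,0,1]],
])

```text
time_s: 58.1
tcp_pos: [0.4499, -0.2015, 0.1985]
orientation: [[-0.974, 0.226, -0.001], [0.226, 0.974, 0.001], [0.001, 0.001, -1.0]]
ft_force: [-0.1, 0.1, 0.3]
width: 0.0852
gripper_force: 0.0
```

arm_command([
  [[-0.005,-0.021,0.0295,0,0,0.7],[-0.005,-0.021,0.0295,0,0,0.8],[-0.0055,-0.021,0.0295,0,0,0.7],[-0.0055,-0.0205,0.0295,0,0,0.8],[0,0,0,0,0,0],[0,0,0,0,0,0]],
])

```text
time_s: 58.85
tcp_pos: [0.4505, -0.286, 0.0818]
orientation: [[-0.961, 0.276, -0.0], [0.276, 0.961, 0.001], [0.0, 0.0, -1.0]]
ft_force: [0.2, -0.7, 0.3]
width: 0.0854
gripper_force: 0.0
```

```bash
python3 - <<'E'
from h import *
[grab_frame('top') for i in range(3)]
d=snap('wrist','rc');p,y,s=pose();print(p,y%360)
i=d['img'].copy()
def pt(x,yy,h,th,z=.026):
    c,s_=np.cos(np.radians(th)),np.sin(np.radians(th));return proj(d,(h[0]+c*x-s_*yy,h[1]+s_*x+c*yy,z))
for x,yy in((0,0),(.063,0),(-.046,.027),(-.046,-.027),(-.066,0)):
    u=pt(x,yy,(.495,-.299),-16);print(np.round(u*1.4));cv2.circle(i,tuple(int(round(a)) for a in u),2,(0,255,255),-1)
j=cv2.resize(i[:,:,::-1],(784,588),interpolation=cv2.INTER_CUBIC);cv2.imwrite('pics/rc.png',j)
E
```

```text
[ 0.45105069 -0.28625249  0.08234184] 164.02459479540317
[388. 406.]
[388. 506.]
[444. 322.]
[331. 322.]
[388. 282.]
```

View pics/rc.png

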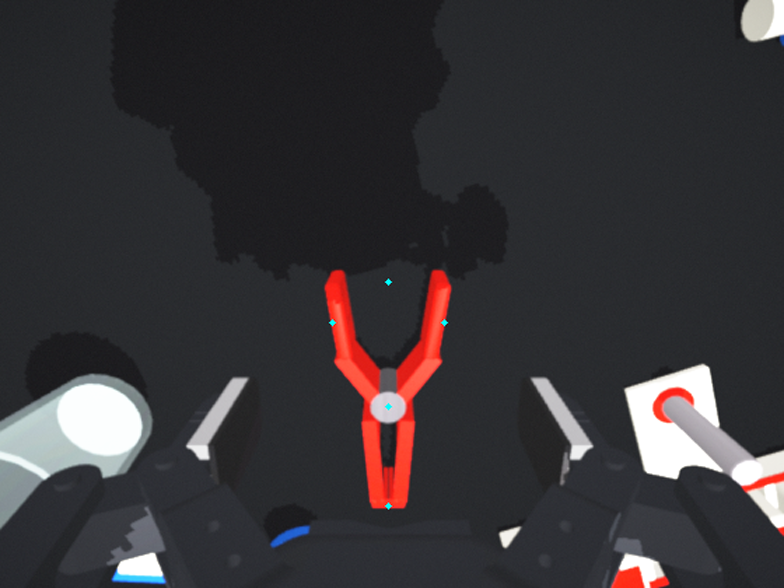

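The red clamp overlay also matches: hinge at (388,407), tip at (388,506), pad dots on both grips. The red pin is visible at right (673,406) and the beaker at left is clear of the fingers.

arm_command([
  [[0,0,0.02,0,0,0],[0,0,0.02,0,0,0],[0,0,0.02,0,0,0],[0,0,0.019,0,0,0],[0,0,0,0,0,0],[0,0,0,0,0,0]],
])

```text
time_s: 59.8
tcp_pos: [0.4511, -0.2867, 0.0034]
orientation: [[-0.961, 0.276, 0.001], [0.276, 0.961, -0.001], [-0.001, -0.0, -1.0]]
ft_force: [-0.1, 0.2, 0.3]
width: 0.0857
gripper_force: 0.0
```

arm_command([
  [[0,0,0,0,0,0],[0,0,0,0,0,0],[0,0,0,0,0,0],[0,0,0,0,0,0],[0,0,0,0,0,0],[0,0,0,0,0,0],[0,0,0,0,0,0],[0,0,0,0,0,0]],
], hand=0.4)

```text
time_s: 60.8
tcp_pos: [0.4514, -0.2873, 0.004]
orientation: [[-0.961, 0.276, 0.002], [0.276, 0.961, -0.002], [-0.002, -0.001, -1.0]]
ft_force: [-3.3, 2.6, 20.7]
width: 0.0275
gripper_force: 57.4
```

arm_command([
  [[0,0,-0.01,0,0,0],[0,0,-0.02,0,0,0],[0,0,-0.025,0,0,0],[0,0,0,0,0,0],[0,0,0,0,0,0]],
])

```text
time_s: 61.42
tcp_pos: [0.4505, -0.2864, 0.057]
orientation: [[-0.961, 0.276, -0.0], [0.276, 0.961, 0.0], [0.0, 0.0, -1.0]]
ft_force: [0.3, 1.5, -1.4]
width: 0.0266
gripper_force: 58.6
```

```bash
python3 - <<'E'
from h import *
p,y,s=pose();print(p,y%360,s['width'],s['gripper_force'],s['ft_force'])
d=snap('scene','srh');e=Rz(y)[:,0];asc(d,p-e*.085,(16,20),False)
print([proj(d,[*(p-e*.113)[:2],z]) for z in(.053,.079)])
rows(p,y%360,[(.4025,-.1602,.058,184.65,6)])
E
```

```text
[ 0.45045725 -0.28640708  0.0569914 ] 163.97757086093756 0.02656541648377957 58.552303734468296 [ 0.30494276  1.50919405 -1.42285092]
cols from 157
177 .....................###########
178 .....................###########
179 ....................############
180 ....................############
181 ....................############
182 ...................++++++#######
183 ..............####.++++++#######
184 .............#####+++++++#######
185 ............#######+++++.#######
186 ..........#########.+++#########
187 .........##########...##########
188 ........###########..###########
189 ......##############.#########..
190 .....#######.##############.....
191 ....#######..##############.....
192 ...######....##############.....
193 .#######......###.#########.....
194 #######.......##..#########.....
195 ######......##...##########.....
196 ######.....##....#########......
197 .#####..........#########.......
198 .#####...#.....##########.......
199 .######.#......#########........
200 ..#####......###########........
201 ..#####......##########.........
202 ...###.......##########.........
203 ....##.......#########..........
204 ..............#######...........
205 ..............#######...........
206 ..............######............
207 ...............#####............
208 ...............####.............
209 ................................
210 ................................
211 ................................
212 ................................
213 ................................
214 ................................
215 ................................
216 ................................
[array([166.49541021, 205.5889001 ]), array([164.54758404, 199.11503769])]
0 max 0.021 [[0.0135,0.018,-0.0002,0,0,-3.4],[0.0124,0.0188,-0.0002,0,0,-3.5],[0.0112,0.0195,-0.0002,0,0,-3.4],[0.0101,0.0201,-0.0001,0,0,-3.5],[0.0088,0.0207,-0.0002,0,0,-3.4],[0.0075,0.0212,-0.0001,0,0,-3.5]]
```

Held level, as with the green one. I'll carry it to the pre-insertion point and lower it.

arm_command([
  [[0.0135,0.018,0,0,0,-3.4],[0.0125,0.019,0,0,0,-3.5],[0.011,0.0195,0,0,0,-3.4],[0.01,0.02,0,0,0,-3.5],[0.009,0.0205,0,0,0,-3.4],[0.0075,0.021,0,0,0,-3.5],[0,0,0,0,0,0],[0,0,0,0,0,0]],
])

```text
time_s: 62.48
tcp_pos: [0.4032, -0.1609, 0.0576]
orientation: [[-0.997, -0.082, 0.001], [-0.082, 0.997, -0.0], [-0.001, -0.001, -1.0]]
ft_force: [-0.2, -0.4, -1.4]
width: 0.0268
gripper_force: 58.6
```

```bash
python3 - <<'E'
from h import *
[grab_frame('top') for i in range(3)]
p,y,s=pose();print(p,y%360,s['width'],s['gripper_force'])
rows(p,y%360,[(.4025,-.1602,.0105,184.65,3)])
d=load('w1');k=1/1.4
sc=snap('scene','srp');i=sc['img'].max(2)
asc(sc,(.552,-.148,.035),(16,14),False);print([proj(sc,(.552,-.148,z)) for z in(.06,.004)])
E
```

```text
[ 0.40310162 -0.16121252  0.05746575] 184.63936431273729 0.0269783463249906 58.641424450906925
0 max 0.016 [[0.0002,0.0004,0.0157,0,0,0],[0.0002,0.0003,0.0156,0,0,0],[0.0001,0.0004,0.0157,0,0,0]]
cols from 215
204 ................................
205 ................................
206 ................................
207 ................................
208 ................................
209 ................................
210 .............++++...............
211 .............+++++..............
212 .............++++++.............
213 .............+++++..............
214 .............+++++..............
215 .............+++++..............
216 .............+++++..............
217 ..............+++++.............
218 ..............+++++.............
219 ..........+++++++++.............
220 .........+++++++++++++++++......
221 .........++++++++++++++++++.....
222 .........++++++++++##++++++.....
223 .........+++++#++++##++++++.....
224 ........+++++##++++###+++++.....
225 ........+++++##++++###+++++.....
226 ........+++++###++###+++++......
227 ........+++++########+++++......
228 .......++++++++####+++++++......
229 .......+++++++++++++++++++......
230 .......+++++++++++++++++++......
231 .......++++++++++++++++++.......
[array([230.01576969, 211.66998332]), array([231.79476178, 224.89912639])]
```

arm_command([
  [[0.0005,0.001,0.02,0,0,0],[0,0,0.02,0,0,0],[0,0,0.007,0,0,0],[0,0,0,0,0,0],[0,0,0,0,0,0]],
])

```text
time_s: 63.3
tcp_pos: [0.4026, -0.16, 0.011]
orientation: [[-0.997, -0.081, 0.001], [-0.081, 0.997, -0.0], [-0.001, -0.0, -1.0]]
ft_force: [0.8, 0.7, -1.5]
width: 0.0269
gripper_force: 58.7
```

```bash
python3 - <<'E'
from h import *
[grab_frame('top') for i in range(2)]
p,y,s=pose();print(p,y%360,s['width'],s['gripper_force'],s['ft_force'])
rows(p,y%360,[(.4623,-.1553,.0105,184.65,5)])
d=snap('scene','sr2'); asc(d,(.53,-.149,.03),(16,16),False)
e=Rz(y)[:,0];print('tip pred',[proj(d,[*(p-e*.113)[:2],z]) for z in(.005,.031)])
E
```

```text
[ 0.40258297 -0.1600197   0.01102203] 184.67518071625489 0.027247852372328473 58.68830044171773 [-0.27946455 -0.59462379 -1.11869796]
0 max 0.012 [[-0.012,0,0.0001,0,0,0],[-0.012,0,0.0001,0,0,0],[-0.012,-0.0001,0.0001,0,0,0],[-0.012,0,0.0001,0,0,0],[-0.0119,-0.0001,0.0001,0,0,0]]
cols from 217
196 ...........#######.....####.....
197 ...........#######.....####.....
198 ..........########....+####.....
199 ..........########.....####.....
200 .........#####.##......####.....
201 .........####..##......####.....
202 ........#####..#.......####.....
203 ........####...........####.....
204 .......#####...........####.....
205 .......#####...........####.....
206 .......#####...........####.....
207 .......#####..........#####.....
208 .......#####...........####.....
209 .......#####...........####.....
210 .......####++++........####.....
211 ........###+++++.......#####....
212 ........###++++++......#####....
213 ..........++++++.......####.....
214 ...........+++++........###.....
215 ...........+++++................
216 ...........+++++................
217 ............+++++...............
218 ............+++++...............
219 ........+++++++++...............
220 .......+++++++++++++++++........
221 .......++++++++++++++++++.......
222 .......++++++++++##++++++.......
223 .......+++++#++++##++++++.......
224 ......+++++##++++###+++++.......
225 ......+++++##++++###+++++.......
226 ......+++++###++###+++++........
227 ......+++++########+++++........
tip pred [array([234.26867351, 213.88865103]), array([233.5142813 , 207.79227118])]
```

arm_command([
  [[-0.012,0,0,0,0,0],[-0.012,0,0,0,0,0],[-0.012,0,0,0,0,0],[-0.012,0,0,0,0,0],[-0.012,0,0,0,0,0],[0,0,0.0015,0,0,0],[0,0,0,0,0,0],[0,0,0,0,0,0]],
])

```text
time_s: 64.45
tcp_pos: [0.4616, -0.1549, 0.009]
orientation: [[-0.997, -0.081, -0.0], [-0.081, 0.997, 0.0], [0.0, 0.0, -1.0]]
ft_force: [-0.2, -0.6, -1.8]
width: 0.0268
gripper_force: 58.7
```

```bash
python3 - <<'E'
from h import *
p,y,s=pose();print(p,y%360,s['width'],s['gripper_force'],s['ft_force'])
d=snap('scene','sr3'); asc(d,(.54,-.149,.03),(16,18),False)
E
```

```text
[ 0.46160627 -0.15486592  0.00896589] 184.66215161507392 0.026758101403897817 58.66674023971427 [-0.18852085 -0.57631877 -1.80169853]
cols from 216
197 ..............+######..###+++...
198 .............#######...####++...
199 .............#######...####++...
200 .............#######..#####++...
201 .............######...#####++...
202 ..............#####..######.....
203 ..............#####.########....
204 ..............####..########....
205 ..............####++########....
206 ...............##+++#######.....
207 ...............++++++######.....
208 ............##.+++++++####......
209 ...........####++++++####.......
210 ..........####+++...#####.......
211 ..........##++++++..####........
212 .........###++++++..####........
213 .........###++++++..####........
214 ........####+++++...#####.......
215 ........####++++++..#####.......
216 .......#####++++++..#####.......
217 .......####.++++++..#####.......
218 ......#####..+++++..#####.......
219 .....#####...+++++..#####.......
220 .....#####..+++++++++###+.......
221 ....#####..++++++++++###++......
222 ....#####..+++++++#++###++......
223 ....#####.++##++++##+###++......
224 ....#####.++##++++#######.......
225 ....#####+++##++++#######.......
226 ....#####+++###++########.......
227 ....####++++#############.......
228 ....####++++++####+++####.......
229 .....###+++++++++++++####.......
230 .....#+#+++++++++++++####.......
231 ......++++++++++++++++###.......
232 .....+++++++++++++++++++........
```

The pin is between the jaws, so I'll release gently and back off.

arm_command([
  [[0,0,0,0,0,0],[0,0,0,0,0,0],[0,0,0,0,0,0],[0,0,0,0,0,0]],
], hand=-0.1)

```text
time_s: 65.0
tcp_pos: [0.462, -0.1549, 0.009]
orientation: [[-0.997, -0.082, -0.0], [-0.082, 0.997, -0.0], [0.0, -0.0, -1.0]]
ft_force: [-0.6, -0.4, 0.3]
width: 0.0468
gripper_force: 5.3
```

arm_command([
  [[0,0,0,0,0,0],[0,0,0,0,0,0],[0,0,0,0,0,0],[0,0,0,0,0,0],[0,0,0,0,0,0],[0,0,0,0,0,0]],
], hand=-1)

```text
time_s: 65.75
tcp_pos: [0.462, -0.1549, 0.009]
orientation: [[-0.997, -0.082, 0.0], [-0.082, 0.997, 0.0], [-0.0, 0.0, -1.0]]
ft_force: [-0.4, -0.0, 0.4]
width: 0.0852
gripper_force: 0.0
```

arm_command([
  [[0,0,-0.01,0,0,0],[0,0,-0.02,0,0,0],[0,0,-0.03,0,0,0],[0,0,-0.04,0,0,0],[0,0,-0.04,0,0,0],[0,0,-0.04,0,0,0],[0,0,-0.04,0,0,0],[0,0,0,0,0,0]],
])

```text
time_s: 66.75
tcp_pos: [0.463, -0.1554, 0.2321]
orientation: [[-0.997, -0.082, 0.004], [-0.082, 0.997, -0.002], [-0.004, -0.003, -1.0]]
ft_force: [-0.3, -0.4, -1.1]
width: 0.0855
gripper_force: 0.0
```

```bash
python3 - <<'E'
from h import *
[grab_frame('top') for i in range(2)]
d=snap('scene','sr4'); asc(d,(.53,-.149,.03),(16,22),False)
print([proj(d,[a,b,.005]) for a,b in((.5121,-.1512),(.5748,-.1461))])
asc(d,(.5326,.165,.03),(18,24))
# cassettes unchanged since s3? count pixel differences over both racks
s3=load('s3')
for n,c,sg in(('green',(.640,.158,.02),-1),('red',(.639,-.141,.02),1)):
    h=np.array([proj(d,q) for q in [(c[0]+a*.028*1-sg*.081*b,c[1]+b,.03) for a in(-1,1) for b in(-.112,.112)]]).astype(np.int32)
    m=np.zeros(d['img'].shape[:2],np.uint8);cv2.fillConvexPoly(m,cv2.convexHull(h),1)
    df=np.abs(d['img'].astype(int)-s3['img']).max(2);print(n,m.sum(),(df[m>0]>60).sum())
E
```

```text
cols from 217
190 ............####............###.
191 ............####...........####.
192 ............####...........####.
193 ............####..........#####.
194 ...........#####..........####..
195 ...........#####..........####..
196 ...........#####.........#####..
197 ...........#####.........####...
198 ..........#####..........####...
199 ..........######........#####...
200 ..........######........#####...
201 ...........#####.......######...
202 ...........######....########...
203 ...........######...#########...
204 ...........######..##########...
205 ...........#####++++#########...
206 ............###+++++#########...
207 ............##+++++++#######....
208 ...........###++++++.######.....
209 ...........####.+++#######......
210 ...........##+++..+######.......
211 ...........++++++.#####.........
212 ..........+++++++.#####.........
213 ..........#++++++.#####.........
214 .........##+++++++#####.........
215 .........##+++++.######.........
216 .........###++++.#####..........
217 .........###+++++#####..........
218 ........####+++++#####..........
219 ........#
[... 1923 characters left out ...]
++++###............
240 ........++++###+++++###+++..........
241 ........++++###+++++###++++.........
242 ........++++###+++++###++++.........
243 .......+++++###++++###+++++.........
244 .......+++++###++++###+++++.........
245 .......+++++###++++###++++..........
246 .......++++##########+++++..........
247 ......+++++###+######+++++..........
248 ......+++++##+++++###+++++..........
249 ......++++++++++++###+++++..........
250 ......+++++++++++++#+++++...........
251 .....++++++++++++++++++++...........
252 .....++++++++++++++++++++...........
253 .....++++++++++++++++++++...........
254 .....+++++++++++++++++++............
255 ....++++++++++++++++++++............
green 1950 0
red 1753 52
```

```bash
python3 - <<'E'
from h import *
d=load('sr4');s3=load('s3')
df=np.abs(d['img'].astype(int)-s3['img']).max(2)
v,u=np.where(df[200:300,160:410]>60); v+=200;u+=160
m=(v>232); print(sorted(zip(v[m].tolist(),u[m].tolist()))[::3])
print([proj(d,(x,y,.03)).round() for x,y in((.6454,-.2178),(.6392,-.1409),(.6328,-.0642))])
i=[cv2.resize(x['img'][225:270,170:285,::-1],None,fx=6,fy=6,interpolation=cv2.INTER_CUBIC) for x in(s3,d)]
cv2.imwrite('pics/fin.png',np.vstack(i))
E
```

```text
[(233, 289), (233, 293), (233, 347), (233, 356), (234, 290), (234, 294), (234, 348), (234, 357), (235, 292), (235, 346), (235, 355), (236, 289), (236, 292), (236, 347), (236, 356), (237, 347), (237, 356), (238, 346), (238, 355), (239, 346), (239, 355), (240, 347), (240, 355), (241, 347), (241, 355), (242, 245), (242, 248), (242, 346), (242, 355), (243, 252), (243, 255), (243, 258), (243, 345), (244, 245), (244, 260), (244, 263), (244, 266), (244, 345), (245, 253), (245, 345), (246, 343), (246, 346), (247, 255), (247, 345), (247, 353), (248, 343), (248, 346), (248, 352), (249, 350), (249, 353), (250, 353), (253, 262), (254, 245), (254, 248), (254, 253), (255, 251), (258, 247), (259, 248), (259, 251), (259, 256), (260, 258)]
[array([194., 243.]), array([225., 246.]), array([255., 249.])]
```

View pics/fin.png

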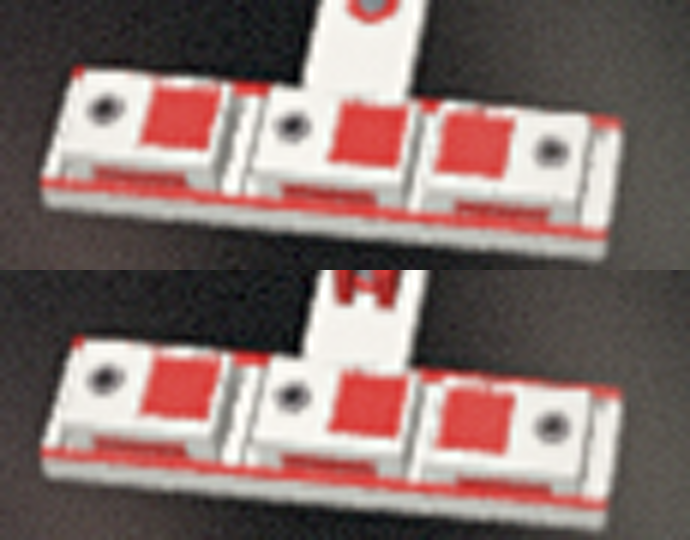

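The final crop shows the red clamp on its pin. The right-hand cassette (r2) now sits about 1 px lower in the image than before. I'll check from the earlier wrist pose whether it slid within its nest or is perched.

```bash
python3 - <<'E'
from h import *
p,y,s=pose();print(p,y%360)
rows(p,y%360,[(.421,.0093,.248,179.9,6)])
E
```

```text
[ 0.46163341 -0.15468154  0.2285738 ] 184.67691695938143
0 max 0.027 [[0.0045,0.0278,-0.0032,0,0,0.8],[0.0049,0.0277,-0.0032,0,0,0.8],[0.0053,0.0277,-0.0033,0,0,0.8],[0.0057,0.0276,-0.0032,0,0,0.8],[0.0061,0.0275,-0.0033,0,0,0.8],[0.0064,0.0274,-0.0032,0,0,0.8]]
```

arm_command([
  [[0.0045,0.028,-0.003,0,0,0.8],[0.005,0.0275,-0.003,0,0,0.8],[0.0055,0.0275,-0.003,0,0,0.8],[0.0055,0.0275,-0.003,0,0,0.8],[0.006,0.0275,-0.003,0,0,0.8],[0.0065,0.0275,-0.003,0,0,0.8],[0,0,0,0,0,0],[0,0,0,0,0,0]],
])

```text
time_s: 67.9
tcp_pos: [0.4211, 0.0087, 0.2464]
orientation: [[-1.0, 0.002, -0.001], [0.002, 1.0, -0.0], [0.001, -0.0, -1.0]]
ft_force: [0.1, -0.3, -0.0]
width: 0.0857
gripper_force: 0.0
```

```bash
python3 - <<'E'
from h import *
np.set_printoptions(precision=1,suppress=True)
[grab_frame('top') for i in range(3)]
w=snap('wrist','w5');s=snap('scene','s5');p,y,st=pose();print(p,y,st['time_s'])
def blob(d,c,green,A=(20,900)):
    i=d['img'].astype(int);m=((i[:,:,1]-np.maximum(i[:,:,0],i[:,:,2])>70) if green else (i[:,:,0]-np.maximum(i[:,:,1],i[:,:,2])>70)).astype(np.uint8)
    n,l,t,ce=cv2.connectedComponentsWithStats(m);u=proj(d,c)
    k=[j for j in range(1,n) if A[0]<t[j,4]<A[1] and t[j,2]<3*t[j,3]];j=min(k,key=lambda j:np.linalg.norm(ce[j]-u));return ce[j],t[j,4]
for nm,W,S in(('before',load('w3'),load('s3')),('after',w,s)):
  for n,c,g in(('r2',(.6335,-.08,.032),0),('g3',(.633,.07,.032),1)):
    a,A=blob(W,c,g);b,B=blob(S,c,g); print(nm,n,A,B,'tri',1e3*tri((W,*a),(S,*b)),'wrist@32',1e3*onz(W,*a,.032),'scene@32',1e3*onz(S,*b,.032))
for n,c,g in(('r2',(.6335,-.08,.032),0),('r1',(.639,-.155,.032),0),('r3',(.6454,-.23,.032),0),('g3',(.633,.07,.032),1),('g2',(.64,.145,.032),1),('g1',(.646,.22,.032),1)):
    o=[blob(load(k),c,g) for k in('s3','s5')]; print(n,[(1e3*onz(s,*q[0],.032)[:2],q[1]) for q in o])
E
```

```text
[0.4 0.  0.2] 179.8315993017168 68.15
before r2 375 113 tri [635.8 -80.1  31.3] wrist@32 [635.2 -79.8  32. ] scene@32 [636.2 -80.1  32. ]Traceback (most recent call last):
  File "<stdin>", line 11, in <module>
  File "<stdin>", line 8, in blob
ValueError: min() iterable argument is empty
```

```bash
python3 - <<'E'
from h import *
np.set_printoptions(precision=1,suppress=True)
w,s=load('w5'),load('s5')
def blob(d,c,green,A=(20,900)):
    i=d['img'].astype(int);m=((i[:,:,1]-np.maximum(i[:,:,0],i[:,:,2])>40) if green else (i[:,:,0]-np.maximum(i[:,:,1],i[:,:,2])>70)).astype(np.uint8)
    n,l,t,ce=cv2.connectedComponentsWithStats(m);u=proj(d,c)
    k=[j for j in range(1,n) if A[0]<t[j,4]<A[1] and t[j,2]<3*t[j,3]]
    if not k: return np.array([0,0]),0
    j=min(k,key=lambda j:np.linalg.norm(ce[j]-u));return ce[j],t[j,4]
for nm,W,S in(('before',load('w3'),load('s3')),('after',w,s)):
  for n,c,g in(('r2',(.6335,-.08,.032),0),('g3',(.633,.07,.032),1)):
    a,A=blob(W,c,g);b,B=blob(S,c,g); print(nm,n,A,B,'tri',1e3*tri((W,*a),(S,*b)),'wrist@32',1e3*onz(W,*a,.032),'scene@32',1e3*onz(S,*b,.032))
for n,c,g in(('r2',(.6335,-.08,.032),0),('r1',(.639,-.155,.032),0),('r3',(.6454,-.23,.032),0),('g3',(.633,.07,.032),1),('g2',(.64,.145,.032),1),('g1',(.646,.22,.032),1)):
    o=[blob(load(k),c,g) for k in('s3','s5')]; print(n,[(1e3*onz(s,*q[0],.032)[:2],q[1]) for q in o])
E
```

```text
before r2 375 113 tri [635.8 -80.1  31.3] wrist@32 [635.2 -79.8  32. ] scene@32 [636.2 -80.1  32. ]
before g3 373 111 tri [632.6  67.7  31.6] wrist@32 [632.3  67.7  32. ] scene@32 [632.8  67.6  32. ]
after r2 385 113 tri [638.4 -79.   31.2] wrist@32 [637.7 -78.8  32. ] scene@32 [638.9 -78.9  32. ]
after g3 370 111 tri [632.7  67.7  31.8] wrist@32 [632.5  67.7  32. ] scene@32 [632.8  67.6  32. ]
r2 [(array([636.2, -80.1]), np.int32(113)), (array([638.9, -78.9]), np.int32(113))]
r1 [(array([ 639.8, -124. ]), np.int32(114)), (array([ 639.8, -124. ]), np.int32(114))]
r3 [(array([ 646.6, -203.3]), np.int32(113)), (array([ 646.6, -203.3]), np.int32(113))]
g3 [(array([632.8,  67.6]), np.int32(111)), (array([632.8,  67.6]), np.int32(111))]
g2 [(array([638.9, 143.7]), np.int32(115)), (array([638.8, 143.6]), np.int32(113))]
g1 [(array([646.6, 221.9]), np.int32(116)), (array([646.6, 221.8]), np.int32(115))]
```

r2 slid about 3 mm inside its nest, which fits the announced knock. Its tag is still at 31 mm height, so it is flat on the floor, and the other five are unchanged.

```bash
python3 -c "
from h import *
print(env.hand_in())"
```

```text
the job is handed in; nothing more can be done
None
```

The job is handed in at about 68 s: all six cassettes lie flat in their nests with tags up, and both clamps are clipped level and low on their own pins. r2 slid about 3 mm inside its nest, but it still measures flat on the floor.

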